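Slide carrier from the warmer to the scanner stage

ROBOT

A 7-joint arm with a two-finger parallel gripper is mounted at the origin on a cart in front of the work surface, level with it; the furniture and walls round the work are solid. World frame = base frame: x ahead of the robot, y to its left, z up, the work surface at z = 0. Lengths are in m, angles in rad, forces in N, time in s.
With the tool pointing down it reaches from about 0.35 to 0.9 m from the base axis. Payload 8.1 kg.
Tool frame: the origin (TCP) lies at the very end of the fingers, on their centre line; the grasp point (between the pads) lies 19 mm behind it; z points along the fingers, y is the line along which they close (so a half turn about z gives the same grasp; the last joint's range is limited). The gripper opens to 92 mm and grips with 3 to 60 N. Pads are 19 mm wide; open, the fingers measure 130 mm over their backs; the gripper's body (75 mm by 190 mm) begins 47 mm behind the grasp point.
Start: joints at [1.11, 0.434, 0.025, 1.573, -0.012, 1.134, -0.075], TCP at [0.219, -0.585, 0.188] pointing down, gripper open.
Joint ranges: [-2.62, 2.62], [-0.44, 2.09], [-1.27, 1.32], [0.08, 2.57], [-1.32, 4.46], [0.12, 2], [-2.74, 2.74]. Speed limits (rad/s): [2.22, 2.22, 3.01, 3.01, 3.14, 3.14, 3.14].

INTERFACE

Orientations are given as [roll, pitch, yaw] about the fixed x, y, z axes, in that order (R = Rz(yaw) Ry(pitch) Rx(roll)).
In Python, from bench import robot gives the robot as it stands.
- The arm moves only by the shell command python3 -m handwheel [OPENING] [FORCE], which reads ROWS from standard input. ROWS is a JSON object with one list for each field, all of the same length, 1 to 5, a row being the entries at one place: dx, dy, dz (the shift in m), drx, dry, drz (a rotation vector in rad); each row shifts and turns the commanded pose from where the row before left it, along the tool's axes as they then stand; what a row does not reach is not made up. A row lasts 1/8 s, in which the tool goes at most 0.0625 m and 0.188 rad, less where a joint would pass 70% of its speed; a pose out of reach is approached as far as the arm can. OPENING is the finger opening in m, set as the command begins (- or left out keeps the last). The fingers move at their own pace and stop on an object; FORCE is the grip in N (left out, the last holds). Time passes only in rows, so rows that do not move let the fingers close. It prints the time, the measured TCP pose, the force, the opening and the grip force at its end. Input that does not fit is refused with a message, and nothing moves.
- robot.get_obs(): the state, without advancing time (a new reading comes with each control period).
- robot.capture(name): name is "scene" or "top" or "wrist"; returns a dict with "image" (400x640x3 uint8, red, green, blue), "vertical_fov" (degrees; the focal length in pixels is half the picture's height over the tangent of half this angle, whatever the lens; pixels are square), "cx", "cy" (the principal point, pixels), "distortion" ([k1, k2, p1, p2, k3] as OpenCV has them; the pictures are not rectified), "R" (3x3) and "t" (3): a world point X has camera coordinates R X + t; the wrist camera has in their place "T_tool_cam" (4x4, takes a point from camera to tool coordinates, whose origin is the TCP and whose axes are the flange's). Camera axes: x right, y down, z forward; pixel columns grow to the right and rows downward; lengths in m; the calibration is good to about 2 mm. A picture is of the moment at which its call begins: read the wrist's pose just before it. There is no depth.
- robot.close_job(): hands the job in; it is judged then, once.
The state is a dict: "clock": time; "joint_positions": joint angles; "qd": joint speeds; "joint_efforts": joint torques, N m; "ee_pos": TCP position; "ee_rot": TCP orientation; "force": force on the tool from outside, world axes, zero at the start; "ft_torque": the same for the moment, N m; "grip_width": finger opening in m; "finger_force": force on a finger pad.
Only numpy, scipy, OpenCV 4.12 (cv2) and the standard library are available. Lean on these libraries where they do the work, as an engineer would, in place of code of your own. Each camera call takes 0.05 s, during which the arm holds its last target. There are 200 camera calls.

TASK

With the cranked lifter, slide the blade under the slide carrier that lies flat on the slide warmer's rimmed deck, lift it off and carry it on the blade to the scanner's stage, and let it down between the stage's side walls, close up to the back stop, so that the lifter can be drawn out to the front. Then press the carrier down past the four sprung balls until it lies flat and fully home on the stage's ledges, and leave the lifter lying right way up on the bench. Do not drop the carrier and do not push the other things on the bench about.

Things in the scene. Friction and masses are not known exactly. Their poses are not given: they have to be found in the camera images.
- carrier: slide carrier: flat aluminium plate, 96 (x) x 100 (y) x 7 mm, 0.15 to 0.23 kg, two flush glass slides along x on top, a bare 35 mm bar between them; origin at the centre of its underside, z up. Lower edge bevelled all round: flat underside 86 x 90 mm, the edge rises 1.6 mm over the outer 5 mm. Loose on the warmer's deck, under 25 mm from the fence; slides when pushed, until it meets the fence
- warmer: slide warmer, fixed: white box with a flat aluminium deck 40 mm above the bench; origin on the bench, x to the back, y to the left. Deck from x = -96 to +55 mm, y from -75 to +75 mm; along its front (x = -100 to -96 mm) and both sides a 4 mm thick rim stands 6 mm above the deck. Along the back a housing, x = 55 to 95 mm, top 75 mm above the bench (its knob 86 mm)
- warmer_fence (a point): foot of the fence, in the middle, at deck height: the upright front face of the warmer's back housing, along the warmer's y
- scanner: slide scanner with open stage, fixed; origin on the bench under the nest's centre, x to the back, y to the left. Two ledges 46 mm above the bench, |y| from 36 to 52 mm, x from -56 to 50 mm; the opening between them is open to the front and free down to 16 mm above the bench. White housing behind from x = 60 mm, 100 mm high; base plate to x = -75 mm, 16 mm high
- nest_seat (a point): centre of the nest at ledge height; the carrier's origin comes here when home, its x along the scanner's x. Upright side walls at y = -52 and 52 mm (14 mm above the ledges, then a 6 mm lead-in to 21 mm), back stop at x = 50 mm (14 mm high, lead-in to 20 mm)
- nest_ball (a point): centre of the front left one of four sprung steel balls, 10 mm across, that stick 3.5 mm out of the side walls 8.5 mm above the ledges, 30 mm before and behind the nest's centre. A carrier let down rests on the balls about 10 mm too high, level or leaning; pushed with some 5 to 12 N it slips past them, often two at a time, and goes down easily between; home, they hold its upper edge
- lifter: cranked lifter (spatula), 219 mm, 0.14 kg, lying on its blade; origin on the underside, middle of the blade's rear edge, x to the tip, z up. Slippery steel blade 90 mm long (x), 56 wide, 2.2 thick at the rear, thinning to 0.4 at the tip. A neck rises to a straight black handle parallel to the blade: x = -17 to -129 mm, 18 wide (y), 22 high, its middle line 30 mm above the blade's underside
- lifter_grip (a point): a good place to grip the handle: on its middle line, 55 mm behind the blade's rear edge and 30 mm above the blade's underside
- lifter_tip (a point): middle of the blade's front edge, on its underside
- petri_stack: stack of petri dishes, 90 mm across, bystander; origin at the centre of its underside
- staining_jar: white staining jar, 57 x 99 mm, bystander; origin at the centre of its underside
- tip_box: pipette tip box, 86 x 122 x 63 mm, bystander; origin at the centre of its underside
- timer: lab timer, 66 x 66 x 18 mm, bystander; origin at the centre of its underside
- marker_black: black marker, 128 mm long, 16 mm thick, bystander; origin at the middle of its underside

How it is judged:
On the way, in this order (a step that is already met when the one before it is completed fails the run):
1. the carrier is carried on the lifter's blade, clear above the warmer's deck, not held by the fingers (z of carrier in the frame of warmer above 0.055 m and contact force between lifter and carrier above 0.5 N and contact force between each of warmer, the fingers and carrier below 0.1 N and angle between carrier's own z axis and vertical below 0.4 rad), for 0.2 s.
2. the carrier has been let down between the stage's walls and the lifter no longer touches it (horizontal distance between carrier and nest_seat below 0.012 m and z of carrier in the frame of nest_seat below 0.016 m and contact force between scanner and carrier above 0.3 N and contact force between lifter and carrier below 0.05 N), for 0.2 s.
At the end, for the whole second after the job is handed in: The carrier lies right way up, at rest: origin within 2 mm of ledge height and 8 mm sideways of the nest's centre, level with the stage within 0.03 rad, square within 0.06 rad. The lifter lies right way up on the bench (origin under 10 mm high, tilt under 0.2 rad), clear of scanner and carrier (horizontal distance between carrier and nest_seat below 0.008 m and z of carrier in the frame of nest_seat between -0.002 and 0.002 m and angle between the z axis of carrier and the z axis of scanner, either way round below 0.03 rad and angle between the x axis of carrier and the x axis of scanner, either way round below 0.06 rad and angle between each of carrier, lifter's own z axis and vertical below 0.2 rad and linear speed of each of carrier, lifter below 0.02 m/s and height (world z) of lifter below 0.01 m and contact force between lifter and scanner below 0.05 N and contact force between lifter and carrier below 0.05 N); the robot touches nothing.
It fails at once if the carrier is dropped (below deck and stage) or tipped steeply (height (world z) of carrier below 0.025 m or angle between carrier's own z axis and vertical above 0.7 rad).
It fails at once if a bystander is pushed more than 30 mm (distance of any of petri_stack, staining_jar, tip_box, timer, marker_black from where it was at the start of the episode above 0.03 m).
It also fails if it takes over 64 s, if anything falls off the work surface, if the arm or the gripper's body presses on something with over 40 N, if the wrist force passes 120 N, or if a joint passes its speed limit or range.

## Working session

There is one attempt and no reset: what is moved stays moved. The work goes in short steps, Python scripts to look and compute and a shell command to move; the robot and the scene stay as the last step left them, time stands still between calls to the robot, and variables do not carry over. Pictures are saved under pics/ and viewed, at most 10 in all, crops included, and the job is handed in when it is done.

```bash
ls; mkdir -p pics
cat > h.py <<'E'
import numpy as np, cv2
from bench import robot
from scipy.spatial.transform import Rotation as Ro
def cap(n):
    o=robot.get_obs(); c=robot.capture(n); im=c["image"]; h=im.shape[0]
    f=h/2/np.tan(np.radians(c["vertical_fov"])/2)
    K=np.array([[f,0,c["cx"]],[0,f,c["cy"]],[0,0,1]]); D=np.array(c["distortion"],float)
    if "R" in c: R=np.array(c["R"]);t=np.array(c["t"])
    else:
        T=np.eye(4);T[:3,:3]=Rot(o["ee_rot"]);T[:3,3]=o["ee_pos"]
        T=np.linalg.inv(T@np.array(c["T_tool_cam"]));R=T[:3,:3];t=T[:3,3]
    return dict(im=im,K=K,D=D,R=R,t=t)
def Rot(r):
    r=np.array(r,float)
    return r if r.shape==(3,3) else Ro.from_euler('xyz',r).as_matrix()
def ray(c,px):
    p=cv2.undistortPoints(np.array(px,float).reshape(-1,1,2),c["K"],c["D"]).reshape(-1,2)
    d=np.c_[p,np.ones(len(p))]@c["R"]; return -c["R"].T@c["t"],d
def onz(c,px,z):
    o,d=ray(c,px); return o+d*((z-o[2])/d[:,2])[:,None]
def proj(c,P):
    return cv2.projectPoints(np.array(P,float).reshape(-1,3),cv2.Rodrigues(c["R"])[0],c["t"],c["K"],c["D"])[0].reshape(-1,2)
def save(c,n,crop=None,s=1):
    im=c["im"][...,::-1]
    if crop: x0,y0,x1,y1=crop; im=im[y0:y1,x0:x1]
    cv2.imwrite("pics/"+n,cv2.resize(im,None,fx=s,fy=s,interpolation=cv2.INTER_CUBIC))
E
python3 - <<'E'
from h import *
import pickle
o=robot.get_obs(); print({k:np.round(v,3) for k,v in o.items()})
for n in("scene","top"):
    c=cap(n); pickle.dump(c,open(n+".pkl","wb")); save(c,n+"0.png",s=1.25)
    print(n,-c["R"].T@c["t"])
E
```

```text
pics
{'clock': np.float64(0.0), 'joint_positions': array([ 1.11 ,  0.435,  0.025,  1.574, -0.012,  1.134, -0.075]), 'qd': array([-0.001,  0.   , -0.002,  0.001,  0.001, -0.   , -0.002]), 'joint_efforts': array([-0.0000e+00, -6.6785e+01,  9.8500e-01, -3.1446e+01, -6.0000e-02,
        4.3000e-02,  0.0000e+00]), 'ee_pos': array([ 0.219, -0.585,  0.188]), 'ee_rot': array([-3.14 ,  0.   ,  0.358]), 'force': array([ 0.718, -0.123,  0.582]), 'ft_torque': array([ 0.029, -0.007, -0.005]), 'finger_force': np.float64(0.0), 'grip_width': np.float64(0.092)}
scene [-0.16996166 -0.99357662  1.00455043]
top [ 0.22404073 -0.07069696  1.44400392]
```

View pics/top0.png

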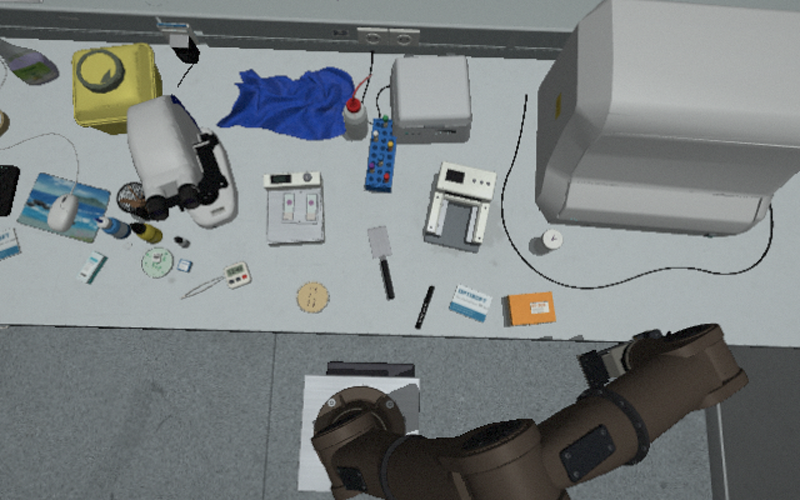

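View pics/scene0.png

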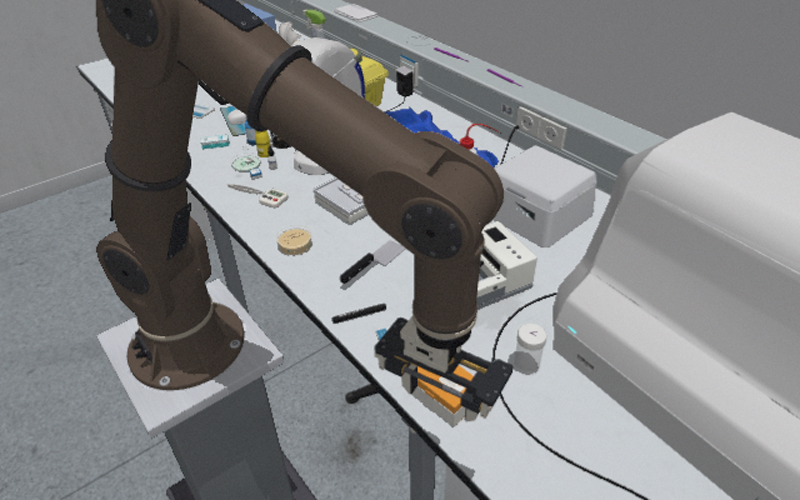

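Run:
```python
from h import *
import pickle
c=pickle.load(open("top.pkl","rb")); save(c,"crop.png",(200,125,405,270),3.9)
print(c["K"],c["D"])
for p,z in [((295,208),0.045),((460,208),.046),((378,243),0),((391,297),.04),((425,307),.0)]:
    print(p,onz(c,[np.array(p)/1.25],z)[0].round(3))
g=c["im"].astype(int); 
m=((g.max(2)<70)).astype(np.uint8); m[:, :296]=0; m[:,322:]=0; m[:198]=0; m[245:]=0
n,l,s,ce=cv2.connectedComponentsWithStats(m); k=1+s[1:,4].argmax(); ys,xs=np.nonzero(l==k)
print(s[k],cv2.minAreaRect(np.c_[xs,ys].astype(np.float32)))
```

```text
[[405.25550181   0.         319.35682739]
 [  0.         405.25550181 201.18391678]
 [  0.           0.           1.        ]] [0.01488332 0.         0.         0.         0.        ]
(295, 208) [0.613 0.207 0.045]
(460, 208) [ 0.628 -0.264  0.046]
(378, 243) [ 0.528 -0.031  0.   ]
(391, 297) [ 0.368 -0.074  0.04 ]
(425, 307) [ 0.346 -0.172  0.   ]
[305 208  10  31 150] ((309.423095703125, 223.11538696289062), (30.986351013183594, 4.706787109375), 78.69007110595703)
```

View pics/crop.png

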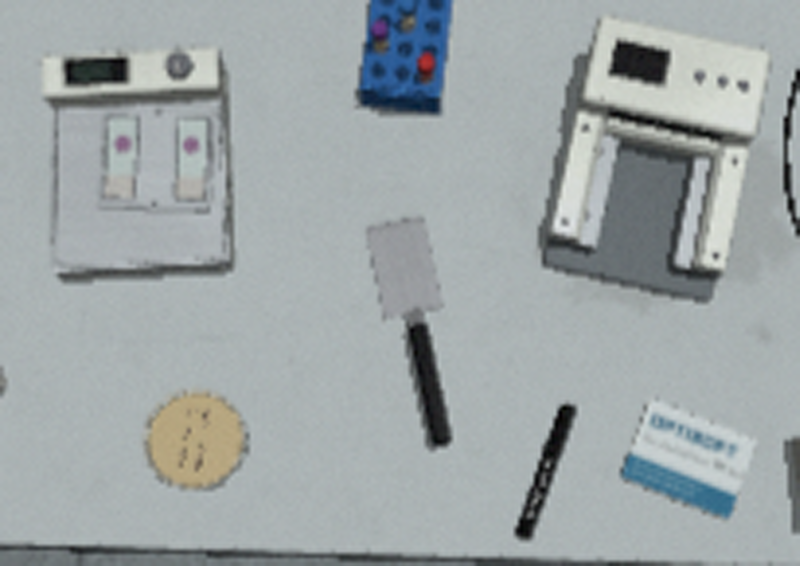

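Top view: the warmer is at left, the lifter at centre with its blade at crop (404,268) and handle from (413,322) to (440,445), the scanner at right, yawed clockwise, and the marker at (545,470). I'll get rough poses, then take wrist views.

Run:
```python
from h import *
import pickle
c=pickle.load(open("top.pkl","rb"))
P=lambda p,z: onz(c,[np.array(p)/3.9+np.array([200,125])-0.37],z)[0]
B=[P(p,0.001) for p in [(367,228),(426,218),(442,306),(385,318)]]
tip=(B[0]+B[1])/2; rear=(B[2]+B[3])/2; d=tip-rear; print("tip",tip,"rear",rear,np.hypot(*d[:2]),np.arctan2(d[1],d[0]))
h1=P((415,322),.041);h2=P((440,444),.041); d=h1-h2;print("handle",h1,h2,np.hypot(*d[:2]),np.arctan2(d[1],d[0]))
a,b=P((58,268),.046),P((230,263),.046); d=a-b; print("warmer front",a,b,np.hypot(*d[:2]),np.arctan2(-d[0],d[1]))
a,b=P((550,240),.067),P((722,270),.067); d=a-b; print("scan front",a,b,np.hypot(*d[:2]),np.arctan2(-d[0],d[1]))
r=robot.capture("wrist"); print(np.round(r["T_tool_cam"],3),r["vertical_fov"])
```

```text
tip [ 0.57461888 -0.02573161  0.001     ] rear [ 0.49028942 -0.04457903  0.001     ] 0.0864099676900048 0.21988380348041622
handle [ 0.47378594 -0.04693923  0.041     ] [ 0.3645051  -0.07289134  0.041     ] 0.112320138387446 0.23316174440774745
warmer front [0.51198277 0.27510339 0.046     ] [0.52161638 0.12149448 0.046     ] 0.15391070260870304 0.06263319986940148
scan front [ 0.54750142 -0.16554632  0.067     ] [ 0.52505077 -0.31984559  0.067     ] 0.1559240048335853 -0.14448670856391435
[[ 0.    -0.951 -0.309  0.085]
 [ 1.     0.     0.    -0.001]
 [-0.    -0.309  0.951 -0.195]
 [ 0.     0.     0.     1.   ]] 66.41639692757863
```

```bash
echo '{"dx": [0.05, 0.052, 0.052, 0.052, 0.052], "dy": [-0.025, -0.025, -0.025, -0.025, -0.025], "dz": [-0.01, -0.01, -0.01, -0.01, -0.01], "drx": [0, 0, 0, 0, 0], "dry": [0, 0, 0, 0, 0], "drz": [0, 0, 0, 0, 0]}' | python3 -m handwheel
echo '{"dx": [0.053, 0.053, 0.053, 0, 0], "dy": [-0.025, -0.025, -0.027, 0, 0], "dz": [0, 0, 0, 0, 0], "drx": [0, 0, 0, 0, 0], "dry": [0, 0, 0, 0, 0], "drz": [0, 0, 0, 0.13, 0]}' | python3 -m handwheel
python3 - <<'E'
from h import *
import pickle
c=cap("wrist"); pickle.dump(c,open("ws.pkl","wb")); save(c,"ws.png",s=1.25); o=robot.get_obs();print(o["ee_pos"],o["ee_rot"],o["joint_positions"].round(2))
E
```

```text
clock: 0.78
ee_pos: [0.4177, -0.3765, 0.2387]
ee_rot: [-3.142, 0.0, 0.358]
force: [1.0, -1.2, -0.4]
grip_width: 0.092
finger_force: 0.0
clock: 1.4
ee_pos: [0.5387, -0.2498, 0.238]
ee_rot: [-3.141, 0.001, 0.229]
force: [0.3, -0.1, -0.3]
grip_width: 0.0919
finger_force: 0.0
[ 0.53827952 -0.25063832  0.23812633] [3.14143771e+00 9.42082471e-04 2.29823688e-01] [ 0.43  0.36 -0.12  1.57  0.04  1.22 -1.04]
```

View pics/ws.png

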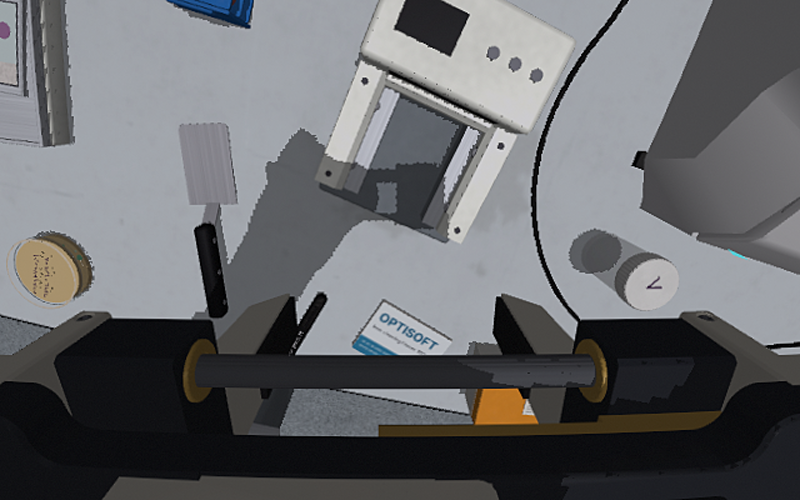

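The wrist view shows the scanner screws at (365,82), (328,173), (501,146) and (457,230). The lifter blade is at (180–237,122–207) and the handle runs from (206,225) to (216,317). Next, the warmer.

```bash
echo '{"dx": [0.011, 0.011, 0.011, 0.011, 0.011], "dy": [-0.054, -0.054, -0.054, -0.054, -0.054], "dz": [0, 0, 0, 0, 0], "drx": [0, 0, 0, 0, 0], "dry": [0, 0, 0, 0, 0], "drz": [0, 0, 0, 0, 0]}' | python3 -m handwheel
echo '{"dx": [0.011, 0.011, 0.011, 0, 0], "dy": [-0.054, -0.054, -0.054, 0, 0], "dz": [0, 0, 0, 0, 0], "drx": [0, 0, 0, 0, 0], "dry": [0, 0, 0, 0, 0], "drz": [0, 0, 0, 0, 0]}' | python3 -m handwheel
python3 - <<'E'
from h import *
import pickle
c=cap("wrist"); pickle.dump(c,open("ww.pkl","wb")); o=robot.get_obs();print(o["ee_pos"],o["ee_rot"])
s=pickle.load(open("ws.pkl","rb"))
a=cv2.resize(s["im"][0:200,240:480],None,fx=2,fy=2,interpolation=cv2.INTER_CUBIC)
for px,z,n in [((365,82),.067,"LB"),((328,173),.067,"LF"),((501,146),.067,"RB"),((457,230),.067,"RF")]:
    print(n,onz(s,[np.array(px)/1.25-.1],z)[0])
for px,z in [((180,126),0.0),((228,122),0.0),((237,203),.001),((191,207),.001),((206,226),.041),((218,315),.041)]:
    print(px,onz(s,[np.array(px)/1.25-.1],z)[0])
q=onz(c,[(320,200)],.04);print(q)
# side by side: scanner crop and warmer view
save(c,"ww.png",s=1.25)
E
```

```text
clock: 2.08
ee_pos: [0.531, 0.0254, 0.2386]
ee_rot: [3.141, -0.0, 0.228]
force: [0.8, 0.1, 0.6]
grip_width: 0.0919
finger_force: 0.0
clock: 2.7
ee_pos: [0.5272, 0.1888, 0.2383]
ee_rot: [3.141, 0.0, 0.228]
force: [-0.3, -0.6, 0.7]
grip_width: 0.0915
finger_force: 0.0
[0.52742225 0.18821228 0.23829833] [3.14042872e+00 2.68731095e-04 2.26161184e-01]
LB [ 0.64984494 -0.19589969  0.067     ]
LF [ 0.56275293 -0.1782604   0.067     ]
RB [ 0.62450248 -0.33120359  0.067     ]
RF [ 0.53653375 -0.31332936  0.067     ]
(180, 126) [0.56676192 0.00123281 0.        ]
(228, 122) [ 0.58241382 -0.05142412  0.        ]
(237, 203) [ 0.49475159 -0.07166586  0.001     ]
(191, 207) [ 0.47780645 -0.01852815  0.001     ]
(206, 226) [ 0.47372946 -0.05575369  0.041     ]
(218, 315) [ 0.36893509 -0.07753017  0.041     ]
[[0.48295937 0.17301079 0.04      ]]
```

View pics/ww.png

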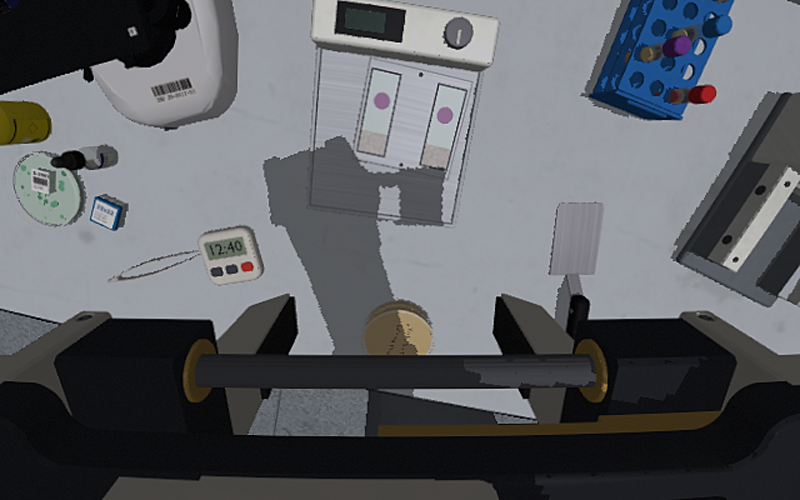

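The warmer's fence line is near rows 48–70, the carrier's bar screws are at (420,74) and (401,165), and the deck's front corners are at (312,213) and (457,225). Zooming both for accuracy.

Run:
```python
from h import *
import pickle
s=pickle.load(open("ws.pkl","rb"));c=pickle.load(open("ww.pkl","rb"));t=pickle.load(open("top.pkl","rb"))
save(c,"wwz.png",(235,15,405,185),3.5); save(s,"wsz.png",(250,20,420,200),3.3)
f=lambda c,px,z:onz(c,[np.array(px)/1.25-.1],z)[0]
B=[f(c,p,.0005) for p in [(558,203),(603,204),(592,274),(549,272)]]
tip=(B[0]+B[1])/2;rear=(B[2]+B[3])/2;print("tip",tip,"rear",rear)
for cc,p in [(t,(246,297-0)),(s,(47,270)),(c,(398,328))]:
    if cc is t: p=(313,297)
    print("petri",[f(cc,p,z).round(3) for z in (0,.03,.06)])
print("marker",f(t,(434,287),.01),f(t,(417,326),.01))
```

```text
tip [ 5.73605334e-01 -2.25640984e-02  5.00000000e-04] rear [ 0.48883138 -0.04277443  0.0005    ]
petri [array([0.365, 0.148, 0.   ]), array([0.363, 0.143, 0.03 ]), array([0.36 , 0.139, 0.06 ])]
petri [array([0.352, 0.166, 0.   ]), array([0.371, 0.138, 0.03 ]), array([0.389, 0.111, 0.06 ])]
petri [array([0.367, 0.148, 0.   ]), array([0.384, 0.152, 0.03 ]), array([0.4  , 0.156, 0.06 ])]
marker [ 0.40330558 -0.19528305  0.01      ] [ 0.29190098 -0.14915238  0.01      ]
```

View pics/wwz.png

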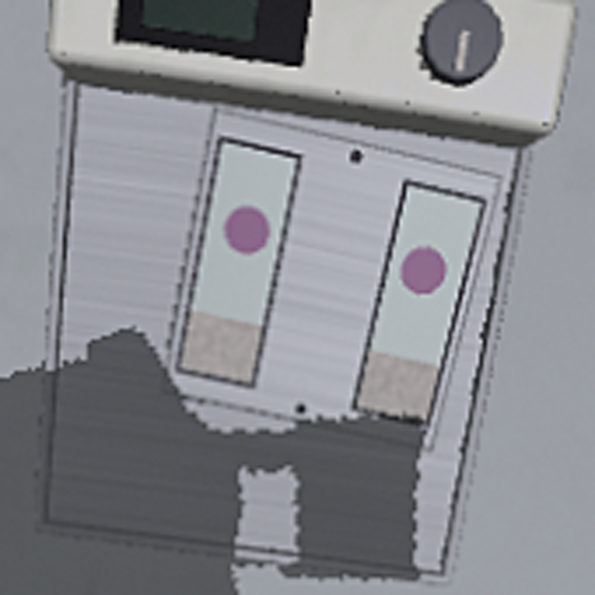

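View pics/wsz.png

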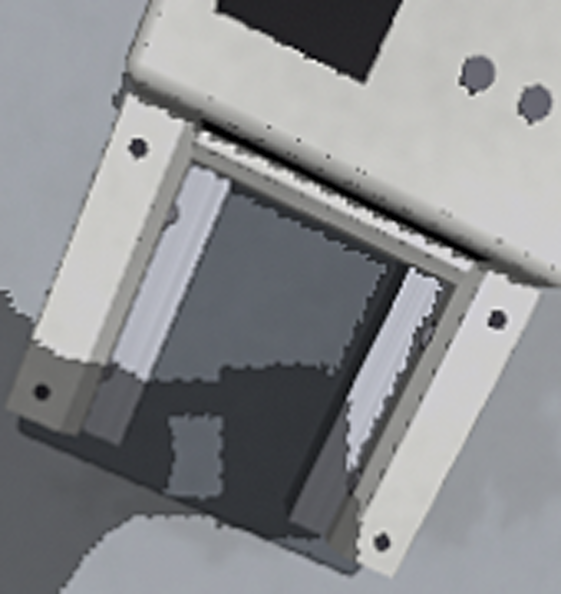

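Carrier: outline corners at (215,107), (500,177), (428,450), screws at (357,156) and (301,408). Deck rim inner corners are at (45,522) and (443,573). Scanner: ledge front inner corners at (120,443) and (290,522), back inner at (230,180), and the wall screws are clear.

Run:
```python
from h import *
import pickle
s=pickle.load(open("ws.pkl","rb"));c=pickle.load(open("ww.pkl","rb"))
W=lambda p,z:onz(c,[np.array(p)/3.5+[235,15]-np.array(.36)],z)[0,:2]
S=lambda p,z:onz(s,[np.array(p)/3.3+[250,20]-np.array(.35)],z)[0,:2]
ang=lambda d:round(float(np.arctan2(d[1],d[0])),3)
pr=lambda n,*a:print(n,*[np.round(x,4) for x in a])
FL,FR=W((45,522),.04),W((443,573),.04); BL,BR=W((74,90),.046),W((520,152),.046)
pr("deck front L,R",FL,FR,np.linalg.norm(FL-FR),ang(FL-FR)-np.pi/2)
yw=ang(FL-FR)-np.pi/2;u=np.array([np.cos(yw),np.sin(yw)])
pr("rims yaw",ang(W((74,90),.04)-FL),ang(W((520,152),.04)-FR))
pr("warmer origin",(FL+FR)/2+.096*u)
a,b=W((357,156),.047),W((301,408),.047);pr("carrier screws",a,b,np.linalg.norm(a-b),ang(a-b),(a+b)/2)
k=[W(p,z) for p,z in [((215,107),.047),((500,177),.047),((428,450),.047),((160,395),.047)]]
for i in range(4):pr("carr",k[i],np.linalg.norm(k[i]-k[i-1]),ang(k[i]-k[i-1]))
L0,L1,R0,R1=S((120,443),.046),S((230,180),.046),S((290,522),.046),S((440,285),.046)
pr("ledges",L0,L1,ang(L1-L0),R0,R1,ang(R1-R0),np.linalg.norm(L0-R0),ang(L0-R0)-np.pi/2)
sc=[S(p,.067) for p in [(138,147),(41,392),(497,319),(382,542)]]
pr("screws",*sc,ang(sc[0]-sc[1]),ang(sc[2]-sc[3]),ang(sc[0]-sc[2])-np.pi/2,ang(sc[1]-sc[3])-np.pi/2)
pr("mid",np.mean(sc,0),(L0+R0)/2)
th=-.2;u=np.array([np.cos(th),np.sin(th)]);v=np.array([-u[1],u[0]])
pr("nest x from ledge front",(L0+R0)/2+.056*u, "screwmid");
B=S((205,150),.066),S((465,278),.066);pr("backstop top front",*B,ang(B[0]-B[1])-np.pi/2,(B[0]+B[1])/2-.055*u)
B=S((200,130),.066),S((470,268),.066);pr("backstop top back",*B)
```

```text
deck front L,R [0.5102 0.2772] [0.5249 0.1266] 0.1513 0.0972
rims yaw 0.101 0.093
warmer origin [0.6131 0.2112]
carrier screws [0.6588 0.1947] [0.5733 0.1937] 0.0855 0.012 [0.6161 0.1942]
carr [0.663  0.2442] 0.0965 0.007
carr [0.6637 0.1461] 0.0981 -1.564
carr [0.5692 0.1457] 0.0944 -3.137
carr [0.5665 0.2435] 0.0979 1.599
ledges [ 0.5468 -0.2084] [ 0.6494 -0.2277] -0.187 [ 0.5312 -0.2802] [ 0.6318 -0.3119] -0.306 0.0735 -0.2128
screws [ 0.6511 -0.1951] [ 0.5625 -0.178 ] [ 0.6248 -0.3306] [ 0.5365 -0.3132] -0.191 -0.194 -0.1918 -0.1898
mid [ 0.5937 -0.2542] [ 0.539  -0.2443]Traceback (most recent call last):
  File "<stdin>", line 22, in <module>
  File "<stdin>", line 7, in <lambda>
    return _wrapfunc(a, 'round', decimals=decimals, out=out)
    return _wrapit(obj, method, *args, **kwds)
    result = getattr(arr, method)(*args, **kwds)
numpy._core._exceptions._UFuncNoLoopError: ufunc 'multiply' did not contain a loop with signature matching types (dtype('<U8'), dtype('float64')) -> None
```

```bash
cat >> h.py <<'E'
def delta(p,yaw,pitch=0.):
    """tool-axes shift and turn from measured pose to target (pitch>0: nose down)"""
    o=robot.get_obs(); R0=Rot(o["ee_rot"]); R1=Ro.from_euler('ZY',[yaw,pitch]).as_matrix()@np.diag([1.,-1,-1])
    print("t",round(float(o["clock"]),2),"shift",np.round(R0.T@(np.array(p)-o["ee_pos"]),4),"turn",np.round(Ro.from_matrix(R0.T@R1).as_rotvec(),4),"F",np.round(o["force"],1),"tq",np.round(o["ft_torque"],2))
E
echo '{"dx": [-0.029, -0.029, -0.029, -0.029, -0.029], "dy": [0.0435, 0.0435, 0.0435, 0.0435, 0.0435], "dz": [0, 0, 0, 0, 0], "drx": [0, 0, 0, 0, 0], "dry": [0, 0, 0, 0, 0], "drz": [0, 0, 0, 0, 0]}' | python3 -m handwheel
echo '{"dx": [0, 0, 0, 0, 0], "dy": [0, 0, 0, 0, 0], "dz": [0.055, 0.055, 0.055, 0.01, 0], "drx": [0, 0, 0, 0, 0], "dry": [0, 0, 0, 0, 0], "drz": [0, 0, 0, 0, 0]}' | python3 -m handwheel
python3 - <<'E'
from h import *
delta((.4352,-.0565,.011),.226)
c=cap("wrist");save(c,"g.png",s=1.0)
E
```

```text
clock: 3.38
ee_pos: [0.4335, -0.0576, 0.2387]
ee_rot: [3.141, -0.001, 0.225]
force: [1.0, -1.1, 0.2]
grip_width: 0.0918
finger_force: 0.0
clock: 4.0
ee_pos: [0.435, -0.055, 0.0641]
ee_rot: [3.141, 0.0, 0.226]
force: [0.6, -0.1, 0.1]
grip_width: 0.0916
finger_force: 0.0
t 4.0 shift [-0.0001  0.0015  0.0531] turn [0.0002 0.0003 0.0004] F [ 0.6 -0.1  0.1] tq [ 0.09 -0.01  0.06]
```

View pics/g.png

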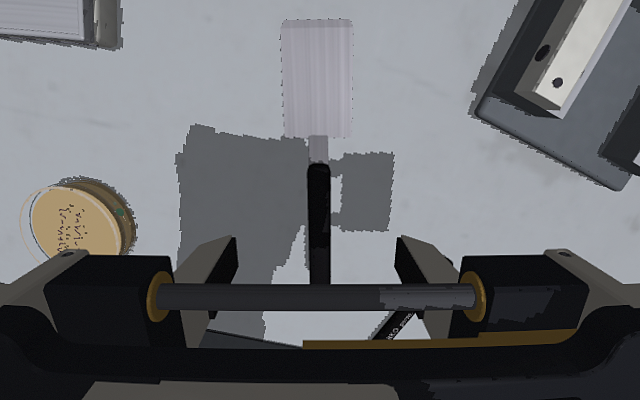

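Blade corners at (281,21), (353,22), (352,137), (284,137); the handle is centred at column 318, so it's aligned. Descend and grip.

```bash
echo '{"dx": [0, 0, 0, 0], "dy": [0.001, 0, 0, 0], "dz": [0.025, 0.02, 0.008, 0], "drx": [0, 0, 0, 0], "dry": [0, 0, 0, 0], "drz": [0, 0, 0, 0]}' | python3 -m handwheel
echo '{"dx": [0, 0, 0, 0], "dy": [0, 0, 0, 0], "dz": [0, 0, 0, 0], "drx": [0, 0, 0, 0], "dry": [0, 0, 0, 0], "drz": [0, 0, 0, 0]}' | python3 -m handwheel 0 60
echo '{"dx": [0, 0], "dy": [0, 0], "dz": [0, 0], "drx": [0, 0], "dry": [0, 0], "drz": [0, 0]}' | python3 -m handwheel
python3 - <<'E'
from h import *
o=robot.get_obs();print(o["ee_pos"],o["ee_rot"])
c=cap("wrist"); 
import cv2
g=cv2.cvtColor(c["im"],cv2.COLOR_RGB2HSV);save(c,"g2.png")
for p in [(281,21),(353,22),(352,137),(284,137)]:
    pass
# project expected blade
R=Rot(o["ee_rot"])
L=np.array([[.09,.028,0],[.09,-.028,0],[0,-.028,.001],[0,.028,.001]])
P=[o["ee_pos"]+R@(np.diag([1,-1,-1])@(l-np.array([-.055,0,o["ee_pos"][2]]))) for l in L]
q=proj(c,P);print(q.round(1))
im=c["im"].copy();cv2.polylines(im,[q.round().astype(int)],True,(255,0,0));c["im"]=im;save(c,"g2.png",(200,0,440,300),2)
E
```

```text
clock: 4.55
ee_pos: [0.4358, -0.0552, 0.0113]
ee_rot: [3.141, -0.001, 0.228]
force: [-0.3, -0.4, -0.1]
grip_width: 0.0921
finger_force: 0.0
clock: 5.05
ee_pos: [0.4351, -0.0551, 0.0105]
ee_rot: [3.141, -0.0, 0.228]
force: [-0.1, 0.0, -0.5]
grip_width: 0.0566
finger_force: 0.0
clock: 5.3
ee_pos: [0.435, -0.0551, 0.0104]
ee_rot: [3.142, 0.0, 0.228]
force: [0.1, 1.9, -0.6]
grip_width: 0.0366
finger_force: 0.0
[ 0.4349682  -0.05509813  0.01038592] [3.14158527e+00 1.20251655e-04 2.27753622e-01]
[[269.8  -5.6]
 [363.8  -5.6]
 [358.4 145.2]
 [274.8 145.1]]
```

View pics/g2.png

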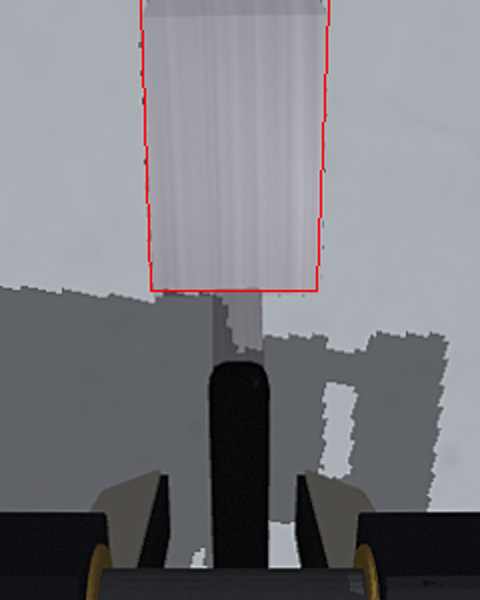

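Overlay matches the blade (rear edge at row 291, columns 151–317): the lifter is centred in the grip. Finish closing, then lift.

```bash
echo '{"dx": [0, 0, 0], "dy": [0, 0, 0], "dz": [0, 0, 0], "drx": [0, 0, 0], "dry": [0, 0, 0], "drz": [0, 0, 0]}' | python3 -m handwheel
echo '{"dx": [0, 0, 0, 0, 0], "dy": [0, 0, 0, 0, 0], "dz": [-0.015, -0.04, -0.05, -0.04, 0], "drx": [0, 0, 0, 0, 0], "dry": [0, 0, 0, 0, 0], "drz": [0, 0, 0, 0, 0]}' | python3 -m handwheel
cat >> h.py <<'E'
W0=np.array([.6131,.2112]);WY=.097;S0=np.array([.594,-.2545]);SY=-.192
def tcp_tip(o2,yf,xy,z,pitch=0.,dyaw=0.,off=(-.145,0,.0104)):
    """TCP for blade tip underside at frame coords xy (frame o2,yf), world z, blade nose-down pitch"""
    Rf=Ro.from_euler('z',yf).as_matrix(); t=np.r_[o2,0]+Rf@np.array([xy[0],xy[1],z])
    R=Ro.from_euler('ZY',[yf+dyaw,pitch]).as_matrix(); return t+R@np.array(off)
def tip():
    o=robot.get_obs(); R=Rot(o["ee_rot"])@np.diag([1.,-1,-1]); t=o["ee_pos"]-R@np.array([-.145,0,.0104]);return t,R
def infr(o2,yf,p): return Ro.from_euler('z',-yf).as_matrix()@(p-np.r_[o2,0])
E
python3 - <<'E'
from h import *
P=tcp_tip(W0,WY,(-.064,-.019),.085,.22);print(P)
delta(P,WY,.22)
o=robot.get_obs();print(o["grip_width"],o["finger_force"])
E
```

```text
clock: 5.72
ee_pos: [0.435, -0.0551, 0.0104]
ee_rot: [3.142, 0.0, 0.228]
force: [-0.4, 0.3, 0.4]
grip_width: 0.0026
finger_force: 0.0
clock: 6.35
ee_pos: [0.4372, -0.0552, 0.1583]
ee_rot: [3.14, -0.006, 0.228]
force: [0.9, -0.0, -0.2]
grip_width: 0.0005
finger_force: 0.0
[0.41265994 0.17260637 0.12679263]
t 6.35 shift [ 0.0273 -0.2275  0.0312] turn [ 0.0158 -0.2256  0.1298] F [ 0.9 -0.  -0.2] tq [-0.02  0.04 -0.04]
0.0004851974796258509 0.0
```

Run:
```python
from h import *
c=cap("wrist");g=cv2.resize(c["im"].astype(np.float32).mean(2),(80,40),interpolation=cv2.INTER_AREA)
for r in g[:32]: print(''.join(" .:-=+*#%@"[int((255-v)/25.6)] for v in r))
t=cap("top");m=(t["im"].max(2)<70).astype(np.uint8)
n,l,s,ce=cv2.connectedComponentsWithStats(m)
for i in range(1,n):
    if 40<s[i,4]<1500: print(s[i],onz(t,[ce[i]],.04)[0].round(3))
```

```text
+--------------===-***-------------------------------------+*%%#-::=*+===%@@@#*=
+------------------*+*------------------------------------=*%%#=::--*#*+==+%@@%#
+------------------***------------------------------------*#%#+:::-+####*+==*@@@
+=-----------------*++-----------------------------------+*%%*:::--**#####*+==*@
========-----------**+----------------------------------=*#%#=:::-+****##%##*+==
-----======+=+====-**+----------------------------------+#%#+:::-=******%%%=+*+=
----------------====+=---------------------------------=*%%#:::--+*****#%%+-**=-
------------------------------------------------------=*#%#=:::-+*****#%%#-+#+=:
------------------------------------------------------+#%#+:::-=******%%#==*+=::
-----------------------------------------------------=*%%*-::--+*****#%%=-**=-::
-----------------------------------------------------=#**##+--+*****#%%+-**=-::-
-----------------------------------------------------=**++**++******%%#-+*==::+-
=-------------------------+**===-----------------------=+**+++*****%%#-=#+=::=*-
=-------------------------*******++*+==+=------
[... 2097 characters left out ...]
5 0.04 ]
[15 53 17 11 71] [1.003 1.011 0.04 ]
[401  76  29 142 199] [ 0.716 -0.423  0.04 ]
[ 0 91  7 15 42] [0.838 1.057 0.04 ]
[  0 132  16  41 499] [0.646 1.017 0.04 ]
[357 136  14  10 110] [ 0.727 -0.247  0.04 ]
[217 140  15   6  86] [0.701 0.256 0.04 ]
[293 148  19   5  46] [ 0.681 -0.023  0.04 ]
[356 153  29   8  54] [ 0.667 -0.271  0.04 ]
[359 162  25  35  71] [ 0.588 -0.281  0.04 ]
[600 163  19  52  74] [ 0.567 -1.143  0.04 ]
[ 96 178  21  13 121] [0.539 0.649 0.04 ]
[ 68 261  67   3  74] [0.264 0.638 0.04 ]
[460 272  94   4 105] [ 0.264 -0.738  0.04 ]
[565 333   7  21  63] [ 0.042 -0.931  0.04 ]
[567 354   7  17  60] [-0.016 -0.932  0.04 ]
[568 370   9  30 117] [-0.086 -0.931  0.04 ]
```

Run:
```python
from h import *
o=robot.get_obs();print(o["grip_width"],o["finger_force"],o["ee_pos"])
c=cap("wrist");g=c["im"].astype(np.float32).mean(2)
q=g[40:260,250:390]; q=cv2.resize(q,(140,55),interpolation=cv2.INTER_AREA)
for r in q: print(''.join(" .:-=+*#%@"[int(np.clip((215-v)/18,0,9))] for v in r))
R=Rot(o["ee_rot"])
L=np.array([[.09,.028,0],[.09,-.028,0],[0,-.028,.001],[0,.028,.001],[-.017,0,.041],[-.129,0,.041]])
Rf=Ro.from_euler('z',.2277).as_matrix()
print(proj(c,[np.array([.4350,-.0551,0])+Rf@(l+[.055,0,0]) for l in L]).round(1))
```

```text
0.0004066918852883341 0.0 [ 0.43489444 -0.05518838  0.15534517]
::::::::::::::::::::::::::::::::::::::::::--=-------==------==------==----------------------::::::::::::::::::::::::::::::::::::::::::::::::
:::::::::::::::::::::::::::::::::::::::::----------------------------------------------------:::::::::::::::::::::::::::::::::::::::::::::::
::::::::::::::::::::::::::::::::::::::::--------:-------------:--::------::-----::-:::::--::::::::::::::::::::::::::::::::::::::::::::::::::
:::::::::::::::::::::::::::::::::::::::-=:------::------------:--:::-----::-----::-:::::--::::::::::::::::::::::::::::::::::::::::::::::::::
:::::::::::::::::::::::::::::::::::::::::-------::------------:--:::----::::----:--::::::-:::-::::::::::::::::::::::::::::::::::::::::::::::
:::::::::::::::::::::::::::::::::::::::-=:------::----:-------::-:::-----:::---:::-::::::-::::::::::::::::::::::::::::::::::::::::::::::::::
:::::::::::::::::::::::::::::::::::::::::-------:::---:-------::-::::----::::--:::-::::::-:::-::::::::::::::::::::::::::::::::::::::::::::::
::::::::::::::::::::::::::::::::::::::::--:-----:
[... 6109 characters left out ...]
:::::::::::::::::::::::::::::::::::::::::::::
********************=:::::::::::::=*###%%%###################@@@@@@@@@@%##################%%%%##**-::::::::::::::::::::::::::::::::::::::==+
*******************+-:::::::::::-*%%#########################@@@@@%@@@@%#########################%%+::::::::::::::::::::::::::::::::::-.+**%
*******************-.::::::::::=#%###########################@@@@@%@@@@%###########################%*-:::::::::::::::::::::::::::::-:+**%@@@
@@@@@@@@@@@@@@@@@@@@@@@@@@@@@@@@@@@@@@@@@@@@@@@@@@@@@@@@@@@##@@@@@%@@@@%#%@@@@@@@@@@@@@@@@@@@@@@@@@@@@@@@@@@@@@@@@@@@@@@@@@@@@@@@@@@@@@@@@@@
[[289.5  39.2]
 [343.   39.2]
 [341.1 126.4]
 [291.2 126.4]
 [316.2 146.8]
 [316.2 246.5]]
```

The handle hasn't moved: the fingers closed above it. In the wrist picture the fingertip edges (row 237, columns 237 and 397 at 92 mm opening) put the real finger ends about 35 mm short of the reported TCP. I'll go down again, deeper, and feel for the bench.

```bash
echo '{"dx": [0, 0, 0, 0, 0], "dy": [0, 0, 0, 0, 0], "dz": [0.04, 0.05, 0.04, 0.015, 0], "drx": [0, 0, 0, 0, 0], "dry": [0, 0, 0, 0, 0], "drz": [0, 0, 0, 0, 0]}' | python3 -m handwheel 0.06
echo '{"dx": [0, 0, 0], "dy": [0, 0, 0], "dz": [0.005, 0.005, 0], "drx": [0, 0, 0], "dry": [0, 0, 0], "drz": [0, 0, 0]}' | python3 -m handwheel
python3 - <<'E'
from h import *
o=robot.get_obs();print(o["grip_width"],o["ee_pos"])
c=cap("wrist");g=c["im"].astype(np.float32).mean(2)
q=g[180:300,220:420]; q=cv2.resize(q,(100,30),interpolation=cv2.INTER_AREA)
for r in q: print(''.join(" .:-=+*#%@"[int(np.clip((215-v)/22,0,9))] for v in r))
E
```

```text
clock: 7.12
ee_pos: [0.4328, -0.0549, 0.0084]
ee_rot: [-3.14, 0.005, 0.228]
force: [-0.5, -0.3, 0.4]
grip_width: 0.0459
finger_force: 0.0
clock: 7.5
ee_pos: [0.435, -0.0552, 0.0005]
ee_rot: [3.141, -0.0, 0.228]
force: [0.0, -0.6, -0.7]
grip_width: 0.0597
finger_force: 0.0
0.059742495008501664 [ 0.43503583 -0.05517019  0.00047268]
+++++++++++++++++++++++++++++++++++++++++++********+====++++++++++++++++++++++++++++++++++++++++++++
+++++++++++++++++++++++++++++++++++++++++++*##%%%%%%%#*+++++++++++++++++++++++++++++++++++++++++++++
++++++++++++++++++++++++++++++++++++++++++*@@@@@@@@@@@@@#+++++++++++++++++++++++++++++++++++++++++++
++++++++++++++++++++++++++++++++++++++++++%@@@@@@@@@@@@@@*++++++++++++++++++++++++++++++++++++++++++
++++++++++++++++++++++++++++++++++++++++++@@@@@@@@@@@@%%@%++++++++++++++++++++++++++++++++++++++++++
++++++++++++++++++++++++++++++++++++++++++@@@@@@@@@@@@@@@%-=++++++++++++++++++++++++++++++++++++++++
++++++++++++++++++++++++++++++++++++++++++@@@@@@@@@@@@@@@%.:++++++++++++++++++++++++++++++++++++++++
++++++++++++++++++++++++++++++++++++++++++@@@@@@@@@@@@@@@%.=+
[... 1561 characters left out ...]
******%@@@@@@@@#+++++++++++++++++++++@@@@@@@@@@@@@@*................-@@@@@@@@%************#%##
***********#@@@@@@@@%++++++++++++++++++++++@@@@@@@@@@@@@@*.................*@@@@@@@@%***********%###
#**********@@@@@@@@@*=+++++++++++++++++=:=+@@@@@@@@@@@@@@+..................@@@@@@@@@%**********####
%%%%%%%%%%%%%%%%%%%%%%%%%%%%%%%%%%%%%%%%%%%%%%%%%%%%%%%%%%%%%%%%%%%%%%%%%%%%%%%%%%%%%%%%%%%%%%%%%%%%
%%%%%%%%%%%%%%%%%%%%%%%%%%%%%%%%%%%%%%%%%%%%%%%%%%%%%%%%%%%%%%%%%%%%%%%%%%%%%%#####################%
#############################################################################%######################
##################################################################################******************
```

Finger ends are at row 236, 102 px apart for 60 mm opening, which confirms the ~33 mm shortfall. Going lower with force checks.

```bash
echo '{"dx": [0, 0, 0], "dy": [0.002, 0, 0], "dz": [0.006, 0.006, 0], "drx": [0, 0, 0], "dry": [0, 0, 0], "drz": [0, 0, 0]}' | python3 -m handwheel
echo '{"dx": [0, 0, 0], "dy": [0, 0, 0], "dz": [0.005, 0.004, 0], "drx": [0, 0, 0], "dry": [0, 0, 0], "drz": [0, 0, 0]}' | python3 -m handwheel
echo '{"dx": [0, 0, 0, 0, 0], "dy": [0, 0, 0, 0, 0], "dz": [0, 0, 0, 0, 0], "drx": [0, 0, 0, 0, 0], "dry": [0, 0, 0, 0, 0], "drz": [0, 0, 0, 0, 0]}' | python3 -m handwheel 0 60
echo '{"dx": [0, 0], "dy": [0, 0], "dz": [0, 0], "drx": [0, 0], "dry": [0, 0], "drz": [0, 0]}' | python3 -m handwheel
```

```text
clock: 7.92
ee_pos: [0.435, -0.0571, -0.0121]
ee_rot: [-3.141, 0.001, 0.228]
force: [-0.7, -0.0, 0.7]
grip_width: 0.0598
finger_force: 0.0
clock: 8.3
ee_pos: [0.4352, -0.057, -0.0209]
ee_rot: [-3.141, 0.001, 0.228]
force: [0.9, 0.7, -0.3]
grip_width: 0.0602
finger_force: 0.0
clock: 8.93
ee_pos: [0.4355, -0.0571, -0.0205]
ee_rot: [3.142, -0.0, 0.228]
force: [-0.0, 0.5, -0.8]
grip_width: 0.0178
finger_force: 60.0
clock: 9.18
ee_pos: [0.4355, -0.0571, -0.0206]
ee_rot: [3.142, -0.0, 0.228]
force: [-0.0, 0.9, 1.0]
grip_width: 0.0175
finger_force: 60.0
```

```bash
sed -i 's/\.0104/-.0206/g' h.py
echo '{"dx": [0, 0, 0, 0, 0], "dy": [0, 0, 0, 0, 0], "dz": [-0.015, -0.04, -0.05, -0.05, 0], "drx": [0, 0, 0, 0, 0], "dry": [0, 0, 0, 0, 0], "drz": [0, 0, 0, 0, 0]}' | python3 -m handwheel
python3 - <<'E'
from h import *
o=robot.get_obs();print(o["grip_width"],o["finger_force"])
c=cap("wrist");t,R=tip();b=t-R@[.09,0,0]
L=np.array([[.06,.028,0.0007],[.06,-.028,.0007],[0.02,-.028,.0015],[0.02,.028,.0015],[0,.0,.002],[-.017,0,.041-.0]])
q=proj(c,[b+R@l for l in L]).round(1);print(q)
g=c["im"].astype(np.float32).mean(2)
for r in [int(q[0,1]),int(q[2,1])]: 
    row=g[r-2:r+3].mean(0);print(r,row[255:295].astype(int),row[340:385].astype(int))
col=g[:,335:345].mean(1);print(col[125:165].astype(int))
P=tcp_tip(W0,WY,(-.064,-.019),.085,.22);print(P); delta(P,WY,.22)
E
```

```text
clock: 9.8
ee_pos: [0.4379, -0.0571, 0.1376]
ee_rot: [3.139, -0.006, 0.227]
force: [0.4, -0.2, -2.1]
grip_width: 0.0174
finger_force: 60.0
0.01738733186191507 59.96047496795654
[[263.4  42.4]
 [369.2  42.5]
 [366.2 119.6]
 [266.3 119.6]
 [316.2 155.1]
 [316.4 205.1]]
42 [174 174 174 174 174 175 164 158 158 157 157 157 156 156 155 155 156 157
 156 156 154 157 160 162 161 162 161 159 157 158 158 159 160 160 160 160
 160 160 159 160] [162 163 164 165 165 162 160 161 163 166 168 170 172 172 172 170 167 165
 164 163 162 161 160 163 166 169 170 170 169 172 174 174 174 174 174 174
 174 174 174 173 174 174 174 173 174]
119 [175 174 174 174 174 173 172 172 173 169 158 155 157 156 155 153 152 151
 151 152 154 155 153 150 152 155 159 159 161 160 157 156 156 157 157 158
 158 159 158 158] [165 165 166 166 165 163 162 164 167 169 172 174 177 177 174 170 170 172
 172 170 166 169 171 173 175 176 175 174 174 174 174 174 174 174 175 174
 175 174 174 175 175 175 175 175 175]
[164 164 164 164 163 163 163 163 162 162 162 162 162 162 162 161 161 161
 161 160 160 160 160 159 160 159 159 159 159 162 144 108  95  97 119 125
 137 142 136 132]
[0.40592662 0.17195118 0.09653981]
t 9.85 shift [ 0.0219 -0.2301  0.0388] turn [ 0.0153 -0.2228  0.1298] F [ 0.   0.3 -2. ] tq [0.   0.17 0.04]
```

```bash
echo '{"dx": [0.004, 0.004, 0.005, 0.005, 0.004], "dy": [-0.046, -0.046, -0.046, -0.046, -0.046], "dz": [0, 0, 0, 0, 0], "drx": [0, 0, 0, 0, 0], "dry": [0, 0, 0, 0, 0], "drz": [0, 0, 0, 0, 0]}' | python3 -m handwheel
echo '{"dx": [0, 0, 0, 0], "dy": [0, 0, 0, 0], "dz": [0, 0, 0, 0], "drx": [0.008, 0.008, 0, 0], "dry": [-0.111, -0.111, 0, 0], "drz": [0.065, 0.065, 0, 0]}' | python3 -m handwheel
python3 - <<'E'
from h import *
P=tcp_tip(W0,WY,(-.064,-.019),.065,.22);print(P); delta(P,WY,.22); t,R=tip(); print(infr(W0,WY,t))
E
```

```text
clock: 10.48
ee_pos: [0.4035, 0.1728, 0.1327]
ee_rot: [3.141, 0.003, 0.228]
force: [1.3, 0.3, -1.0]
grip_width: 0.0177
finger_force: 60.0
clock: 10.98
ee_pos: [0.4038, 0.1717, 0.1333]
ee_rot: [-3.141, 0.223, 0.099]
force: [-0.4, 0.9, -1.4]
grip_width: 0.0179
finger_force: 60.0
[0.40592662 0.17195118 0.07653981]
t 10.97 shift [ 0.0146 -0.      0.0549] turn [-0.0007  0.0033  0.0016] F [-0.4  0.9 -1.4] tq [ 0.06 -0.18  0.01]
[-0.0661422  -0.01886126  0.12124424]
```

```bash
echo '{"dx": [0.005, 0.005, 0.005, 0, 0], "dy": [0, 0, 0, 0, 0], "dz": [0.022, 0.022, 0.02, 0, 0], "drx": [0, 0, 0, 0, 0], "dry": [0, 0, 0, 0, 0], "drz": [0, 0, 0, 0, 0]}' | python3 -m handwheel
python3 - <<'E'
from h import *
t,R=tip(); print(infr(W0,WY,t)); delta(tcp_tip(W0,WY,(-.064,-.019),.042,.22),WY,.22)
c=cap("wrist");g=c["im"].astype(np.float32).mean(2)
q=g[0:180,230:410]; q=cv2.resize(q,(120,45),interpolation=cv2.INTER_AREA)
for r in q: print(''.join(" .:-=+*#%@"[int(np.clip((225-v)/18,0,9))] for v in r))
E
```

```text
clock: 11.6
ee_pos: [0.4053, 0.1723, 0.0695]
ee_rot: [-3.14, 0.221, 0.098]
force: [0.8, 0.1, -1.7]
grip_width: 0.0175
finger_force: 60.0
[-0.06459132 -0.01848599  0.05773006]
t 11.6 shift [0.0041 0.0004 0.0154] turn [-0.0015  0.0013  0.0012] F [ 0.8  0.1 -1.7] tq [ 0.09 -0.24  0.02]
###################################**=-------------------------------------------------------:::::::::::::::::::::::::::
#####################################=-------------------------------------------------------:::::::::::::::............
#####################################+==-----------------------------------------------------:::::::::::::::::::::::::::
########################################-=---------------------------------------------------::::::::::::...............
##########################################+--------------------------------------------------:..........................
##########################################---------------------------------------------------:::::::::..................
############################################+---------------------------------------------
[... 3928 characters left out ...]
**********************#%###%%%%%###%####%#*****+-::::::::::::**********************#=::::::::::
***********************************************#%###%%%%%###%###%##******+-::::::::::=#***********************.:::::::::
***********************************************#%###%%%%%##########**************+++#************************-::::::::::
***********************************************#%###%%%%%##########****************************************#+:::::::::::
+**********************************************#%###%%%%##########%#**********++****************************.:::::::::::
***********************************************#%###%%%%##########%#***********+++*************************-::::::::::::
```

```bash
echo '{"dx": [0.0025, 0.0005, 0, 0], "dy": [0, 0, 0, 0], "dz": [0.01, 0.003, 0, 0], "drx": [0, 0, 0, 0], "dry": [0, 0, 0, 0], "drz": [0, 0, 0, 0]}' | python3 -m handwheel
for i in 1; do echo '{"dx": [0.0004, 0], "dy": [0, 0], "dz": [0.002, 0], "drx": [0, 0], "dry": [0, 0], "drz": [0, 0]}' | python3 -m handwheel; echo '{"dx": [0.0004, 0], "dy": [0, 0], "dz": [0.002, 0], "drx": [0, 0], "dry": [0, 0], "drz": [0, 0]}' | python3 -m handwheel;echo '{"dx": [0.0004, 0], "dy": [0, 0], "dz": [0.002, 0], "drx": [0, 0], "dry": [0, 0], "drz": [0, 0]}' | python3 -m handwheel; done
python3 - <<'E'
from h import *
t,R=tip(); print(infr(W0,WY,t)); o=robot.get_obs();print(o["force"],o["ft_torque"])
E
```

```text
clock: 12.15
ee_pos: [0.4056, 0.1722, 0.0554]
ee_rot: [-3.14, 0.222, 0.097]
force: [-0.3, 0.3, -1.1]
grip_width: 0.0178
finger_force: 60.0
clock: 12.4
ee_pos: [0.4054, 0.1721, 0.0532]
ee_rot: [-3.14, 0.223, 0.097]
force: [-0.1, -0.4, -1.5]
grip_width: 0.0176
finger_force: 60.0
clock: 12.65
ee_pos: [0.4055, 0.1722, 0.0512]
ee_rot: [-3.14, 0.222, 0.097]
force: [-0.7, 0.3, 1.2]
grip_width: 0.0177
finger_force: 60.0
clock: 12.9
ee_pos: [0.4054, 0.1723, 0.0494]
ee_rot: [-3.14, 0.222, 0.098]
force: [-2.0, 0.4, 5.3]
grip_width: 0.0174
finger_force: 60.0
[-0.06453662 -0.01852468  0.03757419]
[-2.04599814  0.38869407  5.28217633] [ 0.03251107 -0.23491614 -0.00202217]
```

```bash
cat >> h.py <<'E'
def plan(wps,o2,yf,y):
    "increments in tool axes between (x,z,pitch) tip waypoints, first is the start"
    prev=None
    for x,z,p in wps:
        P=tcp_tip(o2,yf,(x,y),z,p); R=Ro.from_euler('ZY',[yf,p]).as_matrix()@np.diag([1.,-1,-1])
        if prev: print((x,z,p),np.round(np.r_[prev[1].T@(P-prev[0]),Ro.from_matrix(prev[1].T@R).as_rotvec()],4).tolist())
        prev=(P,R)
E
python3 - <<'E'
from h import *
plan([(-.0645,.0376,.222),(-.054,.0388,.20),(-.045,.0388,.17),(-.030,.0385,.13),(-.01,.0385,.10),(0,.0385,.085),(.015,.0385,.05),(.030,.0388,.02),(.042,.039,0)],W0,WY,-.0185)
E
```

```text
(-0.054, 0.0388, 0.2) [0.0105, -0.0, -0.0003, 0.0, 0.022, -0.0]
(-0.045, 0.0388, 0.17) [0.0095, 0.0, 0.0026, 0.0, 0.03, 0.0]
(-0.03, 0.0385, 0.13) [0.0158, -0.0, 0.0035, -0.0, 0.04, -0.0]
(-0.01, 0.0385, 0.1) [0.0205, 0.0, 0.0017, -0.0, 0.03, -0.0]
(0, 0.0385, 0.085) [0.0103, -0.0, 0.0012, 0.0, 0.015, 0.0]
(0.015, 0.0385, 0.05) [0.0158, 0.0, 0.0038, -0.0, 0.035, -0.0]
(0.03, 0.0388, 0.02) [0.0156, 0.0, 0.0033, -0.0, 0.03, -0.0]
(0.042, 0.039, 0) [0.0124, -0.0, 0.0025, -0.0, 0.02, 0.0]
```

```bash
echo '{"dx": [0.0105, 0], "dy": [0, 0], "dz": [-0.0003, 0], "drx": [0, 0], "dry": [0.022, 0], "drz": [0, 0]}' | python3 -m handwheel
echo '{"dx": [0.0048, 0.0047, 0], "dy": [0, 0, 0], "dz": [0.0013, 0.0013, 0], "drx": [0, 0, 0], "dry": [0.015, 0.015, 0], "drz": [0, 0, 0]}' | python3 -m handwheel
echo '{"dx": [0.0053, 0.0053, 0.0052, 0], "dy": [0, 0, 0, 0], "dz": [0.0011, 0.0012, 0.0012, 0], "drx": [0, 0, 0, 0], "dry": [0.013, 0.013, 0.014, 0], "drz": [0, 0, 0, 0]}' | python3 -m handwheel
python3 - <<'E'
from h import *
t,R=tip(); print(infr(W0,WY,t),robot.get_obs()["ee_rot"]); t=cap("top"); import pickle;pickle.dump(t,open("t2.pkl","wb"))
g=t["im"].astype(np.float32).mean(2)[140:200,200:270]
for r in cv2.resize(g,(140,60)): print(''.join(" .:-=+*#%@"[int(np.clip((225-v)/16,0,9))] for v in r))
E
```

```text
clock: 13.15
ee_pos: [0.4165, 0.1733, 0.0472]
ee_rot: [-3.14, 0.199, 0.097]
force: [0.5, 0.4, 0.9]
grip_width: 0.0177
finger_force: 60.0
clock: 13.52
ee_pos: [0.4248, 0.174, 0.0428]
ee_rot: [-3.14, 0.169, 0.097]
force: [-0.5, 0.3, 1.7]
grip_width: 0.0181
finger_force: 60.0
clock: 14.02
ee_pos: [0.44, 0.1756, 0.0368]
ee_rot: [-3.14, 0.129, 0.097]
force: [-0.5, -0.5, 2.4]
grip_width: 0.0176
finger_force: 60.0
[-0.02933323 -0.01870726  0.03855493] [-3.14000664  0.12932439  0.09721048]
::::::::::::::::::::::..      .:=*#%@@%%%@@@@@@@@@@@@@@@@@@@@@@@@#=:...           ..:=*##****##**=:..        .:-**=-::::::::::::::::::::::::
::::::::::::::::::::-:.       .-*@@@@@@@@@@@@@@@@@@@@@@@@@@@@@@@@#=:.             ..-=*#**++*###**+-.        ..-**+=-:::::::::::::::::::::::
::::::::::::::::::::::..     ..-*@@@@@@@@@@@@@@@@@@@@@@@@@@@@@@@@#=:..            ..-+*#**++**####+-.         .-*#*=-:::::::::::::::::::::::
::::::::::::::::::::::..      .:+#@@@@@@@@@@@@@@@@@@@@@@@@@@@@@@@#=:.              ..-*%##***####+-.          .-*##*=--:::::::::::::::::::::
:::::::::::::::::::::...      .:-*@@@@@@@@@@@@@@@
[... 7146 characters left out ...]
::::-+@@@@@@@@@@@@@@@@@@@@@@@@@@@@@@@@@@@@@@@@@@@@@@@@@@@@@@@@@@@@@@@@@@@@@@@@@@@@@@@@@@@@@@@@@@@@@@@@@@@@@@@@@@@@@@@@@@@@@@@%+=::::::::
::::::::-+@@@@@@@@@@@@@@@@@@@@@@@@@@@@@@@@@@@@@@@@@@@@@@@@@@@@@@@@@@@@@@@@@@@@@@@@@@@@@@@@@@@@@@@@@@@@@@@@@@@@@@@@@@@@@@@@@@@@@@@%*=-:::::::
::::::::-+@@@@@@@@@@@@@@@@@@@@@@@@@@@@@@@@@@@@@@@@@@@@@@@@@@@@@@@@@@@@@@@@@@@@@@@@@@@@@@@@@@@@@@@@@@@@@@@@@@@@@@@@@@@@@@@@@@@@@@@%*=-:::::::
:::::::-=*@@@@@@@@@@@@@@@@@@@@@@@@@@@@@@@@@@@@@@@@@@@@@@@@@@@@@@@@@@@@@@@@@@@@@@@@@@@@@@@@@@@@@@@@@@@@@@@@@@@@@@@@@@@@@@@@@@@@@@@@#+-:::::::
:::::::-+#@@@@@@@@@@@@@@@@@@@@@@@@@@@@@@@@@@@@@@@@@@@@@@@@@@@@@@@@@@@@@@@@@@@@@@@@@@@@@@@@@@@@@@@@@@@@@@@@@@@@@@@@@@@@@@@@@@@@@@@@#+-:::::::
```

Contact forces are small, so keep sliding in.

```bash
echo '{"dx": [0.0068, 0.0068, 0.0069, 0], "dy": [0, 0, 0, 0], "dz": [0.0005, 0.0006, 0.0006, 0], "drx": [0, 0, 0, 0], "dry": [0.01, 0.01, 0.01, 0], "drz": [0, 0, 0, 0]}' | python3 -m handwheel
echo '{"dx": [0.0051, 0.0052, 0], "dy": [0, 0, 0], "dz": [0.0006, 0.0006, 0], "drx": [0, 0, 0], "dry": [0.007, 0.008, 0], "drz": [0, 0, 0]}' | python3 -m handwheel
echo '{"dx": [0.0053, 0.0053, 0.0052, 0], "dy": [0, 0, 0, 0], "dz": [0.0012, 0.0013, 0.0013, 0], "drx": [0, 0, 0, 0], "dry": [0.011, 0.012, 0.012, 0], "drz": [0, 0, 0, 0]}' | python3 -m handwheel
python3 - <<'E'
from h import *
t,R=tip(); print(infr(W0,WY,t),robot.get_obs()["ee_rot"])
E
```

```text
clock: 14.58
ee_pos: [0.4607, 0.1776, 0.0327]
ee_rot: [-3.14, 0.099, 0.097]
force: [1.9, -0.8, 0.6]
grip_width: 0.0179
finger_force: 60.0
clock: 14.95
ee_pos: [0.4702, 0.1785, 0.0305]
ee_rot: [-3.14, 0.084, 0.097]
force: [-0.6, -0.1, 1.0]
grip_width: 0.0178
finger_force: 60.0
clock: 15.45
ee_pos: [0.4856, 0.18, 0.0256]
ee_rot: [-3.14, 0.049, 0.097]
force: [0.7, -0.1, 1.0]
grip_width: 0.0173
finger_force: 60.0
[ 0.01595055 -0.01871227  0.03900129] [-3.13999489  0.04919575  0.09705993]
```

```bash
echo '{"dx": [0.0052, 0.0052, 0.0052, 0], "dy": [0, 0, 0, 0], "dz": [0.0011, 0.0011, 0.0011, 0], "drx": [0, 0, 0, 0], "dry": [0.01, 0.01, 0.01, 0], "drz": [0, 0, 0, 0]}' | python3 -m handwheel
echo '{"dx": [0.0062, 0.0062, 0, 0], "dy": [0, 0, 0, 0], "dz": [0.0012, 0.0013, 0, 0], "drx": [0, 0, 0, 0], "dry": [0.01, 0.01, 0, 0], "drz": [0, 0, 0, 0]}' | python3 -m handwheel
python3 - <<'E'
from h import *
t,R=tip(); print(infr(W0,WY,t),robot.get_obs()["ee_rot"])
c=cap("wrist");g=c["im"].astype(np.float32).mean(2)[0:220,180:460]
for r in cv2.resize(g,(140,50),interpolation=cv2.INTER_AREA): print(''.join(" .:-=+*#%@"[int(np.clip((225-v)/18,0,9))] for v in r))
E
```

```text
clock: 15.95
ee_pos: [0.5006, 0.1814, 0.0216]
ee_rot: [-3.14, 0.02, 0.097]
force: [-0.8, -0.2, 0.4]
grip_width: 0.0174
finger_force: 60.0
clock: 16.45
ee_pos: [0.5138, 0.1828, 0.0192]
ee_rot: [-3.14, -0.001, 0.097]
force: [1.9, -0.5, 1.5]
grip_width: 0.0182
finger_force: 60.0
[ 0.04338331 -0.01872984  0.04002312] [-3.13972530e+00 -1.43367453e-03  9.66768161e-02]
-----------------==:*@::::::::::::::::::::::::::+@-:::::::::::::::::::::::::::::::::::##::::::::::::::::::::::::::*%::=----+@#=-=-----------
-----------------=+-+@-:::::::::-==++===-:::::::=@=---------------------------------:-%*.:::::::--====--::::::::::##:-=---:*@*=-=-----------
------------------+-=@=:::::::-+++++++++++-:::::=@=-----------------------------------%*.:::::=++++++++++-:::::::.@*:-=:--:#@*--=-----------
------------------+:-@=::::::=+++++++++++++=::::=@=::::::::::::::::::::::::::::::::::-%*.:::-++++++++++++++::::::.@+:-=----%%+-=------------
------------------*--@+:::::-+++++++++++++++-:::=@=-------------:::::::::::::::::::::-@*.:::=++++++++++++++-:::::-@=:=----=@%+-=------------
------------------+--%#:::::-+
[... 5614 characters left out ...]
########################################################@@@@@@@@@@@@@@@@#######################################@###-:::::::--:-::::::-:-
###########################################################@@@@@@@@@@@@@@@@@@#####################################%%###:::::::-----::::::---
###########################################################@@@@@@@@@@@@@@@@@@########################**###########%%##*::::-:-:-------::::::
##########################################################%@@@@@@@@@@@@@@@@@@%#############-=====++++----=*#######%%##+::::-----::::-:::::::
##########################################################%@@@@@@@@@@@@@@@@@@%#############----------------#######@###-::::::--:::-:::::::-:
```

The carrier sits centred and square on the blade, with the bar screw at about pixel (315,133), in line with the neck. Lifting gently, slightly nose-up.

```bash
echo '{"dx": [0, 0, 0, 0, 0], "dy": [0, 0, 0, 0, 0], "dz": [-0.003, -0.006, -0.009, -0.012, -0.012], "drx": [0, 0, 0, 0, 0], "dry": [0.012, 0.012, 0.01, 0, 0], "drz": [0, 0, 0, 0, 0]}' | python3 -m handwheel
echo '{"dx": [0, 0, 0, 0, 0], "dy": [0, 0, 0, 0, 0], "dz": [-0.013, -0.013, -0.009, -0.004, 0], "drx": [0, 0, 0, 0, 0], "dry": [0, 0, 0, 0, 0], "drz": [0, 0, 0, 0, 0]}' | python3 -m handwheel
python3 - <<'E'
from h import *
o=robot.get_obs();print(o["ft_torque"])
t,R=tip(); print(infr(W0,WY,t),o["ee_rot"]); b=t-R@[.09,0,0]
c=cap("wrist");G=c["im"].astype(np.float32).mean(2)
def tolif(px,h):
    o_,d=ray(c,px); o_=R.T@(o_-b); d=d@R; return (o_+d*((h-o_[2])/d[:,2])[:,None])[:,:2].round(4)
# screw: darkest blob near (315,133)
w=G[110:160,295:335]; m=w<w.min()+35; ys,xs=np.nonzero(m); print("screw px",xs.mean()+295,ys.mean()+110,m.sum(),"in blade frame",tolif([(xs.mean()+295,ys.mean()+110)],.0088))
g=G[0:220,180:460]
for r in cv2.resize(g,(140,50),interpolation=cv2.INTER_AREA)[::1]: print(''.join(" .:-=+*#%@"[int(np.clip((225-v)/18,0,9))] for v in r))
E
```

```text
clock: 17.12
ee_pos: [0.5117, 0.1826, 0.0621]
ee_rot: [-3.14, -0.034, 0.097]
force: [0.9, -0.0, -3.3]
grip_width: 0.0174
finger_force: 60.0
clock: 17.75
ee_pos: [0.5103, 0.1823, 0.1]
ee_rot: [-3.14, -0.034, 0.097]
force: [-0.1, 0.7, -3.1]
grip_width: 0.0176
finger_force: 60.0
[ 0.00190944  0.41116863 -0.05304415]
[ 0.0391044  -0.01890064  0.12552049] [-3.14013091 -0.03375063  0.09690433]
screw px 314.1714285714286 136.82857142857142 35 in blade frame [[0.0099 0.0015]]
---==-%#=========++-=@=----------:::::::::::::::=@=-----------------------------------%*::::::::::::::::::::::::::%*:-=---------------------
----=-%#----------+-=@+--------:-===+==--:::::::=@=-----------------------------------%*::::::::---==---::::::::::@+:==---------------------
----+-##----------*--@+:-----:-+++++++++++-:::::=@+-----------------------------------@*::::::=+++++++++=-::::::::@+:==---------------------
----=-*%----------+--@*:----:=*++++++++++++=::::=@=-----------------------------------@*::::-+++++++++++++=::::::=@=-=----------------------
----=-+@----------+=-%#:-----+++++++++++++++=:::=@+------------
[... 5722 characters left out ...]
=#######################################################@@@@@@@@@@@@@@@%-------=###############-----------------------------------------
-----=#####################################################@@@@@@@@@@@@@@@@@*------+##############*-----------------------------------------
------=####################################################@@@@@@@@@@@@@@@@@@------*##############+-----------------------------------------
-------####################################################@@@@@@@@@@@@@@@@@@###***################-----------------------------------------
-------*###################################################@@@@@@@@@@@@@@@@@@#####################+-----------------------------------------
```

The carrier is riding on the blade, 4.7 mm ahead of the blade's rear edge and square to it. Carrying it over to the scanner with a gentle ramp.

```bash
echo '{"dx": [-0.004, -0.009, -0.011, -0.01, -0.008], "dy": [0.01, 0.02, 0.03, 0.037, 0.037], "dz": [-0.005, -0.008, -0.008, -0.005, 0], "drx": [0, 0, 0, 0, 0], "dry": [0, 0, 0, 0, 0], "drz": [0.01, 0.02, 0.024, 0.026, 0.026]}' | python3 -m handwheel
echo '{"dx": [-0.004, -0.001, 0.001, 0.002, 0.003], "dy": [0.037, 0.037, 0.037, 0.037, 0.037], "dz": [0, 0, 0, 0, 0], "drx": [0, 0, 0, 0, 0], "dry": [0, 0, 0, 0, 0], "drz": [0.026, 0.026, 0.026, 0.026, 0.026]}' | python3 -m handwheel
echo '{"dx": [0.004, 0.004, 0.003, 0.001, 0], "dy": [0.037, 0.03, 0.02, 0.01, 0], "dz": [0, 0, 0, 0, 0], "drx": [0, 0, 0, 0, 0], "dry": [0, 0, 0, 0, 0], "drz": [0.026, 0.02, 0.007, 0, 0]}' | python3 -m handwheel
python3 - <<'E'
from h import *
P=tcp_tip(S0,SY,(.036,-.0015),.105,-.034); delta(P,SY,-.034)
E
```

```text
clock: 18.42
ee_pos: [0.4736, 0.0432, 0.1249]
ee_rot: [-3.137, -0.034, -0.012]
force: [0.9, 0.3, -3.2]
grip_width: 0.0179
finger_force: 60.0
clock: 19.05
ee_pos: [0.4627, -0.1416, 0.1234]
ee_rot: [-3.133, -0.032, -0.142]
force: [0.1, 0.1, -3.0]
grip_width: 0.0175
finger_force: 60.0
clock: 19.68
ee_pos: [0.46, -0.2368, 0.1223]
ee_rot: [-3.13, -0.032, -0.193]
force: [-1.2, 0.1, -2.2]
grip_width: 0.0179
finger_force: 60.0
t 19.68 shift [ 0.0253 -0.0062  0.0437] turn [-0.0111  0.0024 -0.0006] F [-1.2  0.1 -2.2] tq [0.12 0.34 0.05]
```

```bash
echo '{"dx": [0.006, 0.009, 0.007, 0.003, 0], "dy": [-0.002, -0.003, -0.001, 0, 0], "dz": [0, 0.006, 0.01, 0.006, 0], "drx": [-0.005, -0.006, 0, 0, 0], "dry": [0, 0, 0, 0, 0], "drz": [0, 0, 0, 0, 0]}' | python3 -m handwheel
python3 - <<'E'
from h import *
P=tcp_tip(S0,SY,(.036,-.0015),.105,-.034); delta(P,SY,-.034)
o=robot.get_obs();t,R=tip();b=t-R@[.09,0,0]
c=cap("wrist");G=c["im"].astype(np.float32).mean(2)
w=G[110:160,295:335]; m=w<w.min()+35; ys,xs=np.nonzero(m); sp=(xs.mean()+295,ys.mean()+110)
o_,d=ray(c,[sp]); o_=R.T@(o_-b); d=d@R; print("carrier screw",sp,m.sum(),(o_+d*((.0088-o_[2])/d[:,2])[:,None])[:,:2])
Rs=Ro.from_euler('z',SY).as_matrix()
ex=np.array([(.6511,-.1951,.067),(.5625,-.178,.067),(.6248,-.3306,.067),(.5365,-.3132,.067)])
for p,q in zip(ex,proj(c,ex)):
    x,y=q.round().astype(int); print("expect",q.round(1),end=" ")
    if 12<x<628 and 12<y<250:
        w=G[y-12:y+13,x-12:x+13]; m=(w<w.min()+30); ys,xs=np.nonzero(m); pp=(x-12+xs.mean(),y-12+ys.mean()); X=onz(c,[pp],.067)[0]; print("found",np.round(pp,1),m.sum(),w.min(),"shift in scanner frame",(Rs.T@(X-p)).round(4),end='')
    print()
for r in cv2.resize(G[0:230,120:520],(134,38),interpolation=cv2.INTER_AREA): print(''.join(" .:-=+*#%@"[int(np.clip((240-v)/18,0,9))] for v in r))
E
```

```text
clock: 20.3
ee_pos: [0.4863, -0.2356, 0.1002]
ee_rot: [-3.141, -0.03, -0.192]
force: [-0.2, 0.4, -3.2]
grip_width: 0.0175
finger_force: 60.0
t 20.3 shift [ 0.0005 -0.0005  0.0207] turn [-0.0002  0.004  -0.    ] F [-0.2  0.4 -3.2] tq [ 0.15  0.44 -0.05]
carrier screw (np.float64(314.625), np.float64(141.775)) 40 [[0.00712174 0.0012444 ]]
expect [211.9  -4.8] 
expect [221.3 129.6] found [225.2 126.9] 64 31.333334 shift in scanner frame [ 0.0019 -0.0031  0.    ]
expect [415.3  -4.9] 
expect [406.1 129.2] found [401.4 125. ] 16 18.666666 shift in scanner frame [0.0031 0.0037 0.    ]
===========================:::-=+=@=----------------=@-=---------------------=@-----------------=%-=:::-+++++++++@@@==================
===========================:-:::*=@+-----=+****+----=@========================@-----=+++++------*#-=:::-++++++++=@@@==================
===========================::--:+=%*----*********=---@-----------------------=%---=+*******=----**==:::==+++++++++@@%=================
===========================:::-:+=#*---=**********---@================-------+@---+++*******----%+=-:::==++++
[... 3915 characters left out ...]
=========================
========================+%%%%%%%%%%%%%%%%%%%%%%%%%%%%%%%%%%%@@@@@@@@@@@+====#%%%%%%%%%*===============================================
=========================%%%%%%%%%%%%%%%%%%%%%%%%%%%%%%%%%%@@@@@@@@@@@@@====*%%%%%%%%%+===============================================
=========================#%%%%%%%%%%%%%%%%%%%%%%%%%%%%%%%%%@@@@@@@@@@@@@-==-#%%%%%%%%%+===============================================
========================-*%%%%%%%%%%%%%%%%%%%%%%%%%%%%%%%%%@@@@@@@@@@@@@####%%%%%%%%%%================================================
=========================*%%%%%%%%%%%%%%%%%%%%%%%%%%%%%%%%%@@@@@@@@@@@@@#####%%%%%%%%#================================================
```

Run:
```python
from h import *
import pickle
c=cap("wrist");pickle.dump(c,open("n.pkl","wb"));G=c["im"].astype(np.float32).mean(2)
for x0 in (205,390):
    for r in G[112:142,x0:x0+38].astype(int): print(''.join(" .:-=+*#%@"[int(np.clip((250-v)/25,0,9))] for v in r))
    print()
```

```text
---:::::::::::::.-==--:*@@:-----------
---:::::::::::::.-==--:+#@:-----------
-=-.::::::::::::.-==--:*#@:-----------
-=-:::::::::::::.-+=--:*#@=-----------
---:::::::::::::::*+--:+#@=-----------
---:::::::::::::::*+---+#%=:----------
---::::::::::::::.=+---+#%*:----------
----.::::::::::::.=#---+#%#:----------
---::::::::::::::.=#----#%#:----------
---:.::::::::::::.=#---=#%*:----------
--=-.::::::::::::.=+=--=#%%:----------
---:.::::::::::::.=+=--:#%%:----------
--=-.:::::::::::..=+=--:##%:--::------
--=-..::::::......:+=--:%%%:::::::----
---:.::::::...=#%@#+=--:%##%%%%%%%%%@@
----:.:::::..+%%#%*+=---#%#%%%%%%%%%%#
----:.::::..:*%###*+=---*#************
----:.::::..=######+=----:::::::::::::
----:.:::::.+%#####==-----------------
----::::::..=#%###%==-----------------
---=:::::::.=*#%##%=+-----------------
----:::::::...-*#%*++-----------------
---=:::::::::...=+.=+-----------------
---=::::::::::.....=#-----------------
----:::::::::::....=#-----------------
-----:::::::::::...-#-----------------
-----::::::::::....-#=----------------
-----::::::::::::..-#=----------------
-----:::
[... 540 characters left out ...]
---------=%#=::-=-:...:::::.:--------
----------=%#=::-=-:.:::::::.:--------
::::::::::=#*=::-==-...:::::.---------
@@@@%%%%%%##*=::-=*+:.::::::.---------
###########%*-::-=+*-..:::::.:--------
************+-::-=+%=.:::::..-=-------
:::::::::::::::--=*#-..:::::.---------
::::::::::::::::-=**-..::::.:---------
::::::::::::::::-=+-..:::::.:---------
::::::::::::::::-=-...:::::.:---------
::::::::::::::::==:..::::::::---------
:::::-::::::::::==:.:::::::.:---------
----------------==:.:::::::.:---------
----------------==:.:::::::.:---------
----------------==:.:::::::.:---------
:::::::::::::::-+-..:::::::.-=--------
::::::::::::::::=-.::::::::.:---------
:::::::::::::::-=-..:::::::.:---------
```

Both front wall screws appear where predicted, at (221,130) and (406,129.5), within 0.5 px. The carrier has slid back 3 mm on the blade, so I'm adding 3.5 mm forward and lowering.

```bash
echo '{"dx": [0.0015, 0.0015, 0.001, 0, 0], "dy": [-0.0003, -0.0003, 0, 0, 0], "dz": [0.006, 0.012, 0.015, 0.011, 0.004], "drx": [0, 0, 0, 0, 0], "dry": [0, 0, 0, 0, 0], "drz": [0, 0, 0, 0, 0]}' | python3 -m handwheel
echo '{"dx": [0, 0], "dy": [0, 0], "dz": [0, 0], "drx": [0, 0], "dry": [0, 0], "drz": [0, 0]}' | python3 -m handwheel
python3 - <<'E'
from h import *
t,R=tip();print("tip",infr(S0,SY,t),"rear",infr(S0,SY,t-R@[.09,0,0])); delta(tcp_tip(S0,SY,(.039,-.0012),.060,-.034),SY,-.034)
c=cap("wrist");G=c["im"].astype(np.float32).mean(2);b=t-R@[.09,0,0]
w=G[110:170,295:335]; m=w<w.min()+35; ys,xs=np.nonzero(m); sp=(xs.mean()+295,ys.mean()+110)
o_,d=ray(c,[sp]); o_=R.T@(o_-b); d=d@R; print("carrier screw",sp,m.sum(),(o_+d*((.0088-o_[2])/d[:,2])[:,None])[:,:2])
for r in cv2.resize(G[90:180,190:440],(125,45),interpolation=cv2.INTER_AREA): print(''.join(" .:-=+*#%@"[int(np.clip((240-v)/18,0,9))] for v in r))
E
```

```text
clock: 21.02
ee_pos: [0.4916, -0.2359, 0.0521]
ee_rot: [-3.141, -0.03, -0.192]
force: [0.1, -0.8, -3.7]
grip_width: 0.0178
finger_force: 60.0
clock: 21.28
ee_pos: [0.4926, -0.2364, 0.0537]
ee_rot: [3.141, -0.033, -0.192]
force: [0.1, -0.0, -3.4]
grip_width: 0.0171
finger_force: 60.0
tip [ 0.04125674 -0.00158461  0.0790128 ] rear [-0.04869561 -0.00156299  0.07608471]
t 21.27 shift [-0.0028 -0.0004  0.0191] turn [ 0.0002  0.0015 -0.0002] F [ 0.1 -0.  -3.4] tq [ 0.15  0.41 -0.05]
carrier screw (np.float64(303.24615384615385), np.float64(155.16153846153847)) 130 [[-0.00017438  0.00747874]]
::::::::::::===++-#@====----=================@=--------------------------------:@*====----================#@--+#:::::::::::::
::::::::::::-==++-#@=====--====--===========-@=--------------------------------:@*=====--====-===========-#%--+#:::::::::::::
::::::::::::-==+*-*@=-==========--==-========@=---------------------------------@#-==========--===-======-%%-=++:::::::::::::
::::::::::::-===*=+@================-========@=---------------------------------@*-==============--======-%#-=++:::::::::::::
:::
[... 4462 characters left out ...]
@#**###*******############%%%%######%########%%%%%%%%%##%+============
============+%#%#####%#############%####%#####%%##%@@@@@#**###*******###########%%%%##%####%#######%%#######%#%%=============
==*#*=======-#%@%%%%%@%%%%%%%%%%%%%%%%%%%%%%%%%%%%@@@@@@#**###********%%%%%%%%%%%%%%%%@%%%%%%%%%%%%%%%%%%%%%%%@#=============
%%%%#-========+###########@@@@@@@@@@@@@@@@@%####%@@@@@@@#**###********@@@%################%%%@@@@@@@@@@#######+==============
%%%%%#%%*+##==========-=-=#%%%%%%%%%%%%%%%%#+##*+%%%%%%%#**###********%%%#=============+##%%%%%%%%%%%%%--====================
%%%%%%%%%%%%#*++====++*--*%%%%%%%%%%%%%%%%%%%%%%#%%%%%%%#**###********%%%#++====++====++%%%%%%%%%%%%%%%+=====================
```

Run:
```python
from h import *
c=cap("wrist");G=c["im"].astype(np.float32).mean(2);t,R=tip();b=t-R@[.09,0,0]
def blob(x0,y0,x1,y1,th):
    w=G[y0:y1,x0:x1]; m=(w<th).astype(np.uint8); n,l,s,ce=cv2.connectedComponentsWithStats(m); k=1+s[1:,4].argmax(); return ce[k]+[x0,y0],s[k]
a=blob(305,128,326,144,110);L=blob(192,136,212,156,120);Rr=blob(415,136,440,156,120);print(a,L,Rr)
o_,d=ray(c,[a[0]]); o_=R.T@(o_-b); d=d@R; q=o_+d*((.0088-o_[2])/d[:,2])[:,None]; print("blade frame",q)
print("carrier screw in scanner",infr(S0,SY,b+R@q[0]))
for p in (L,Rr): print("wall",infr(S0,SY,onz(c,[p[0]],.067)[0]))
```

```text
(array([315.63157895, 135.07894737]), array([ 8,  4,  7,  7, 38], dtype=int32)) (array([200.3253012 , 145.21686747]), array([ 3,  4, 11, 11, 83], dtype=int32)) (array([427.59756098, 145.18292683]), array([ 8,  4, 10, 12, 82], dtype=int32))
blade frame [[0.01069818 0.00063429 0.0088    ]]
carrier screw in scanner [-0.03827259 -0.00091544  0.08531342]
wall [-0.04548387  0.06890775  0.067     ]
wall [-0.045465   -0.06869925  0.067     ]
```

The carrier's centre is at +4.5 mm x and −0.9 mm y in the nest frame. Backing off 5.5 mm, shifting 1 mm left, and lowering.

```bash
echo '{"dx": [-0.002, -0.0025, -0.001, 0, 0], "dy": [-0.0005, -0.0005, 0, 0, 0], "dz": [0.002, 0.004, 0.004, 0.002, 0], "drx": [0, 0, 0, 0, 0], "dry": [0, 0, 0, 0, 0], "drz": [0, 0, 0, 0, 0]}' | python3 -m handwheel
echo '{"dx": [0, 0, 0, 0], "dy": [0, 0, 0, 0], "dz": [0.003, 0.003, 0.002, 0], "drx": [0, 0, 0, 0], "dry": [0, 0, 0, 0], "drz": [0, 0, 0, 0]}' | python3 -m handwheel
echo '{"dx": [0, 0, 0], "dy": [0, 0, 0], "dz": [0.003, 0.003, 0], "drx": [0, 0, 0], "dry": [0, 0, 0], "drz": [0, 0, 0]}' | python3 -m handwheel
python3 - <<'E'
from h import *
c=cap("wrist");G=c["im"].astype(np.float32).mean(2);t,R=tip();b=t-R@[.09,0,0]
print("tip",infr(S0,SY,t),"rear",infr(S0,SY,b),robot.get_obs()["ft_torque"])
for r in cv2.resize(G[90:180,190:440],(125,45),interpolation=cv2.INTER_AREA): print(''.join(" .:-=+*#%@"[int(np.clip((240-v)/18,0,9))] for v in r))
E
```

```text
clock: 22.0
ee_pos: [0.4874, -0.2342, 0.0409]
ee_rot: [3.142, -0.031, -0.192]
force: [-0.6, -0.6, -3.2]
grip_width: 0.0179
finger_force: 60.0
clock: 22.5
ee_pos: [0.4875, -0.2343, 0.0329]
ee_rot: [-3.142, -0.031, -0.192]
force: [0.6, 0.2, -3.2]
grip_width: 0.0176
finger_force: 60.0
clock: 22.88
ee_pos: [0.488, -0.2344, 0.0271]
ee_rot: [3.142, -0.032, -0.192]
force: [0.2, -0.1, -1.0]
grip_width: 0.0176
finger_force: 60.0
tip [ 0.03642842 -0.00052877  0.05242213] rear [-0.05352538 -0.00051561  0.04953857] [ 0.06151724  0.15148107 -0.00527611]
:::::========%%+-*@=====---====-===========-%@----------------------------------*@-====----===============-%%--*@*+++++*#-:::
:::::========#%+-+@=====---====--===-======-#%----------------------------------%@-====---====--==========-%#--*@++++++##::::
:::::+=======#%+=+@--==========--==--==-===-#@=---------------------------------#@=-==========--==--==-===-%#-=#@++++++*%::::
:::::========#%#=+@=-==============-===-====#@=---------------------------------#@-===========-===-===-===-%*-=#@+++++++#::::
:::::========#%#==@+===============-===--===#@=--
[... 4416 characters left out ...]
@#****#*******##############%###########%%%#######%%%%%%%%%%%%%%======
=======#%###########################################%@@@#***##********####################################%%%###%%%%#%%======
=======+@%%%%%%%%%%%%%%%%%%%%%%%%%%%%%%%%%%%%%%%%%%%%@@@#***#*********%%%%@%%%%%%@%%%%%%%@%%%%%%@%%%%%%@%%%%%%@%%%%%%%#======
========*#%%%%%%%%%%%%%@@@@@@@@@@@@@@@@@@@@@@@@@@@@@@@@@**************@@@@@@@@@@@@@@@@@@@@@@@@@@@@@@@@@@@@@@@@@@@@@@%*=======
================================++++++++++=++++++=%%%%%%#**************++++++++++++++++++++++++==========++==========-=======
==========================+=*#*=++*#%+=++*#*=====#%%%%%%**************%#=++#%+====================-==-###%%+=================
```

The carrier is resting between the walls and the lifter is unloaded. Dropping the blade a little and drawing it out.

```bash
echo '{"dx": [0, 0, 0, 0], "dy": [0, 0, 0, 0], "dz": [0.003, 0.002, 0, 0], "drx": [0, 0, 0, 0], "dry": [0, 0, 0, 0], "drz": [0, 0, 0, 0]}' | python3 -m handwheel
echo '{"dx": [-0.005, -0.01, -0.015, -0.02, -0.02], "dy": [0, 0, 0, 0, 0], "dz": [0, 0, 0, 0, 0], "drx": [0, 0, 0, 0, 0], "dry": [0, 0, 0, 0, 0], "drz": [0, 0, 0, 0, 0]}' | python3 -m handwheel
python3 - <<'E'
from h import *
c=cap("wrist");G=c["im"].astype(np.float32).mean(2);t,R=tip()
print("tip",infr(S0,SY,t),robot.get_obs()["force"])
for r in cv2.resize(G[0:140,190:440],(100,35),interpolation=cv2.INTER_AREA): print(''.join(" .:-=+*#%@"[int(np.clip((240-v)/18,0,9))] for v in r))
E
```

```text
clock: 23.42
ee_pos: [0.4881, -0.2344, 0.0222]
ee_rot: [3.142, -0.032, -0.192]
force: [0.0, 0.2, -1.7]
grip_width: 0.0176
finger_force: 60.0
clock: 24.05
ee_pos: [0.4176, -0.2207, 0.0199]
ee_rot: [3.142, -0.031, -0.192]
force: [0.2, -0.8, -0.4]
grip_width: 0.0174
finger_force: 60.0
tip [-0.03883691 -0.00070827  0.04407467] [-4.47198439  0.91770745 -2.33609909]
======%%%##%%%#**+%%#%@@@@@@%%##%%%%%%#*%%%@%#**%%%@%##*%%%@%#*#%%%@%%**@@@@@@@*%%%%%##*++#@@@%+++++
======%%%#=+===--===-=@@@@@@+++++*+==+++*++=++==*++=+++=*++=====+++=====@@@@@@@=++==-----*%@@@%+++++
%#**+=#%%%=====--==--=@@@@@@++++++==++++++++++=====++++====+============@@@@@@@----------*%@@@%+*##%
@@@@@@@%%%=====--==---@@@@@@++++++==++==++++++======+======+============@@@@@@@-----------%@@@@@@@@@
@@@@@@@@@@=-------===-@@@@@@++++++===+====++++======++=====+============@@@@@@@-----------%@@@@@@@@@
@@@@@@@@@@@@@@@@@@@@@@@@@@@@*+++++===+=====+++======+===================@@@@@@@@@@@@@@@@@@@@@@@@@@@@
@@@@@@@@@@@@@@@@@@@@@@@@@@@%*+++++=========+++=========================+@@@@@@@@@@@@@@@@@@@@@@@@@@@@
@@@@@@@@@@@@@@@@@@@@@@@@@@@%*=
[... 2097 characters left out ...]
========================+++++++=+++++++++=+=====+=============================================
==============================+++++++++++++++++=+=====+=============================================
==============================++++++++++++++++++++===++=============================================
==============================++++++++++++++++++++===++=======+=====================================
==============================++++++++++++++++++++==+++=======+=====================================
==============================++++++++++++++++++++=+++++=+=++++=====================================
==============================++++++++++++++++++++++++++=++++++=====================================
```

```bash
echo '{"dx": [-0.025, -0.03, -0.025, 0, 0], "dy": [0, 0, 0, 0, 0], "dz": [0, 0, -0.005, -0.03, -0.04], "drx": [0, 0, 0, 0, 0], "dry": [0, 0, 0, 0, 0], "drz": [0, 0, 0, 0, 0]}' | python3 -m handwheel
echo '{"dx": [0, 0, 0, 0, 0], "dy": [-0.02, -0.04, -0.04, -0.03, 0], "dz": [0, 0, 0, 0, 0], "drx": [0, 0, 0, 0, 0], "dry": [0, 0, 0, 0, 0], "drz": [-0.08, -0.1, -0.12, -0.12, 0]}' | python3 -m handwheel
python3 - <<'E'
from h import *
delta((.4355,-.0571,.06),.228,0)
E
```

```text
clock: 24.72
ee_pos: [0.3368, -0.2047, 0.0927]
ee_rot: [-3.141, -0.03, -0.193]
force: [0.8, -0.8, -0.7]
grip_width: 0.0179
finger_force: 60.0
clock: 25.35
ee_pos: [0.3428, -0.0737, 0.091]
ee_rot: [3.129, -0.028, 0.235]
force: [0.9, -2.3, -1.2]
grip_width: 0.0177
finger_force: 60.0
t 25.35 shift [0.0932 0.005  0.0336] turn [ 0.0122 -0.0277  0.0067] F [ 0.9 -2.3 -1.2] tq [-0.02  0.14  0.01]
```

```bash
echo '{"dx": [0.03, 0.035, 0.028, 0, 0], "dy": [0.002, 0.002, 0.001, 0, 0], "dz": [0.005, 0.01, 0.02, 0.03, 0.02], "drx": [0.012, 0, 0, 0, 0], "dry": [-0.028, 0, 0, 0, 0], "drz": [0.007, 0, 0, 0, 0]}' | python3 -m handwheel
echo '{"dx": [0, 0, 0], "dy": [0, 0, 0], "dz": [0.012, 0, 0], "drx": [0, 0, 0], "dry": [0, 0, 0], "drz": [0, 0, 0]}' | python3 -m handwheel
python3 - <<'E'
from h import *
delta((.4355,-.0571,-.0206),.228,0)
E
```

```text
clock: 25.98
ee_pos: [0.4351, -0.0607, 0.0058]
ee_rot: [3.141, 0.001, 0.22]
force: [-0.0, -0.1, -2.3]
grip_width: 0.0176
finger_force: 60.0
clock: 26.35
ee_pos: [0.4365, -0.0606, -0.0038]
ee_rot: [3.14, -0.002, 0.221]
force: [0.2, -0.4, -1.4]
grip_width: 0.0179
finger_force: 60.0
t 26.35 shift [-0.0003 -0.0037  0.0168] turn [ 0.0012 -0.0018 -0.0074] F [ 0.2 -0.4 -1.4] tq [ 0.    0.11 -0.02]
```

```bash
echo '{"dx": [0, 0, 0, 0], "dy": [0, 0, 0, 0], "dz": [0.006, 0.006, 0.003, 0], "drx": [0, 0, 0, 0], "dry": [0, 0, 0, 0], "drz": [0, 0, 0, 0]}' | python3 -m handwheel
echo '{"dx": [0, 0], "dy": [0, 0], "dz": [0.002, 0], "drx": [0, 0], "dry": [0, 0], "drz": [0, 0]}' | python3 -m handwheel
echo '{"dx": [0, 0, 0], "dy": [0, 0, 0], "dz": [0, 0, 0], "drx": [0, 0, 0], "dry": [0, 0, 0], "drz": [0, 0, 0]}' | python3 -m handwheel 0.05
echo '{"dx": [0, 0, 0, 0, 0], "dy": [0, 0, 0, 0, 0], "dz": [-0.01, -0.03, -0.06, -0.05, 0], "drx": [0, 0, 0, 0, 0], "dry": [0, 0, 0, 0, 0], "drz": [0, 0, 0, 0, 0]}' | python3 -m handwheel
python3 - <<'E'
from h import *
delta((*S0,.12),SY+0.,0)
c=cap("wrist");o=robot.get_obs()
Rf=Ro.from_euler('z',.221).as_matrix();L=np.array([[.09,.028,0],[.09,-.028,0],[0,-.028,.001],[0,.028,.001],[-.017,0,.041],[-.129,0,.041]])
print(proj(c,[np.array([.4365,-.0606,0])+Rf@(l+[.055,0,0]) for l in L]).round(1))
G=c["im"].astype(np.float32).mean(2)
for r in cv2.resize(G[0:230,240:400],(80,40),interpolation=cv2.INTER_AREA): print(''.join(" .:-=+*#%@"[int(np.clip((190-v)/14,0,9))] for v in r))
E
```

```text
clock: 26.85
ee_pos: [0.4359, -0.0605, -0.0196]
ee_rot: [3.141, -0.0, 0.221]
force: [-0.3, 0.0, -1.2]
grip_width: 0.0176
finger_force: 60.0
clock: 27.1
ee_pos: [0.4362, -0.0605, -0.0211]
ee_rot: [3.141, -0.001, 0.221]
force: [-1.2, -0.7, 3.2]
grip_width: 0.0176
finger_force: 60.0
clock: 27.48
ee_pos: [0.4363, -0.0605, -0.0213]
ee_rot: [3.141, -0.001, 0.221]
force: [-0.2, -0.7, 0.6]
grip_width: 0.0429
finger_force: 0.0
clock: 28.1
ee_pos: [0.4388, -0.0604, 0.133]
ee_rot: [3.138, -0.009, 0.221]
force: [-0.3, 0.2, -0.5]
grip_width: 0.0501
finger_force: 0.0
t 28.1 shift [0.1089 0.2233 0.0146] turn [ 0.0016 -0.0091  0.4126] F [-0.3  0.2 -0.5] tq [ 0.06 -0.03 -0.04]
[[287.   39. ]
 [344.   39. ]
 [342.  131.5]
 [289.  131.5]
 [315.7 153.6]
 [315.7 259.2]]
................................................................................
................................................................................
................................................................................
................................................................................
................
[... 2199 characters left out ...]
*****@@@@@@@@@******:.*************+................
*********************************@@@@@@@@@******:.+************= ......... .....
*********************************@@@@@@@@@*****+=+*************= ...............
*********************************@@@@@@@@@*********************: ...............
**************************+=:::=*@@@@@@@@@*****+::-+**********+.................
**************************.....-*@@@@@@@@@...............:...:..................
************************-..... -*@@@@@@@@@......................................
***********************+...... :*@@@@@@@@@......................................
***********************:.......:*@@@@@@@@@......................................
```

```bash
echo '{"dx": [0.005, 0.006, 0.006, 0.006, 0.003], "dy": [0.037, 0.05, 0.05, 0.05, 0], "dz": [0, 0, 0, 0, 0], "drx": [0, 0, 0, 0, 0], "dry": [0, 0, 0, 0, 0], "drz": [0, 0, 0, 0, 0.14]}' | python3 -m handwheel 0
echo '{"dx": [0, 0, 0, 0], "dy": [0, 0, 0, 0], "dz": [0, 0, 0, 0], "drx": [0, 0, 0, 0], "dry": [0, 0, 0, 0], "drz": [0.14, 0.133, 0, 0]}' | python3 -m handwheel
python3 - <<'E'
from h import *
import pickle
delta((.5057,-.2373,.13),SY,0)
c=cap("wrist");pickle.dump(c,open("nest.pkl","wb"));save(c,"nest.png",(160,0,480,230),2.5)
E
```

```text
clock: 28.78
ee_pos: [0.5014, -0.2417, 0.1273]
ee_rot: [3.14, 0.001, 0.073]
force: [-0.7, 1.0, 0.3]
grip_width: 0.0051
finger_force: 0.0
clock: 29.28
ee_pos: [0.5019, -0.2369, 0.1283]
ee_rot: [3.141, -0.0, -0.189]
force: [0.4, 0.4, 0.2]
grip_width: 0.0005
finger_force: 0.0
t 29.27 shift [ 0.0038 -0.0003 -0.0017] turn [ 0.0002 -0.0001  0.003 ] F [0.4 0.4 0.2] tq [ 0.05  0.03 -0.  ]
```

View pics/nest.png

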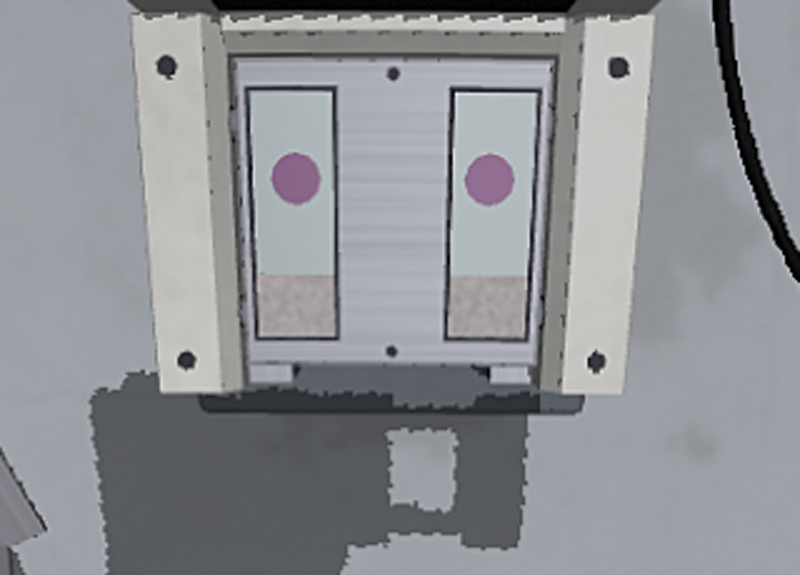

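The carrier sits square between the walls, with its bar screws at crop (393,73) and (391,351). Now pressing at the centre with closed fingers.

```bash
echo '{"dx": [0.04, 0.05, 0.004, 0, 0], "dy": [0, 0, 0, 0, 0], "dz": [0, 0.02, 0.04, 0.025, 0], "drx": [0, 0, 0, 0, 0], "dry": [0, 0, 0, 0, 0], "drz": [0.003, 0, 0, 0, 0]}' | python3 -m handwheel
echo '{"dx": [0, 0], "dy": [0, 0], "dz": [0.006, 0], "drx": [0, 0], "dry": [0, 0], "drz": [0, 0]}' | python3 -m handwheel
echo '{"dx": [0, 0], "dy": [0, 0], "dz": [0.004, 0], "drx": [0, 0], "dry": [0, 0], "drz": [0, 0]}' | python3 -m handwheel
echo '{"dx": [0, 0], "dy": [0, 0], "dz": [0.003, 0], "drx": [0, 0], "dry": [0, 0], "drz": [0, 0]}' | python3 -m handwheel
python3 -c "
from h import *
print(infr(S0,SY,robot.get_obs()['ee_pos']))"
```

```text
clock: 29.95
ee_pos: [0.5928, -0.2547, 0.0418]
ee_rot: [-3.141, 0.003, -0.194]
force: [-0.0, -0.8, -0.1]
grip_width: 0.0001
finger_force: 0.0
clock: 30.2
ee_pos: [0.5951, -0.2556, 0.0389]
ee_rot: [3.141, -0.003, -0.195]
force: [-0.7, -0.1, 0.1]
grip_width: 0.0003
finger_force: 0.0
clock: 30.45
ee_pos: [0.5947, -0.2554, 0.0342]
ee_rot: [3.141, -0.002, -0.195]
force: [0.4, 0.5, 0.2]
grip_width: 0.0006
finger_force: 0.0
clock: 30.7
ee_pos: [0.5945, -0.2553, 0.0308]
ee_rot: [3.141, -0.001, -0.195]
force: [-0.6, 0.3, -0.6]
grip_width: 0.0004
finger_force: 0.0
[ 0.00060013 -0.00068806  0.03078082]
```

```bash
echo '{"dx": [0, 0], "dy": [0, 0], "dz": [0.002, 0], "drx": [0, 0], "dry": [0, 0], "drz": [0, 0]}' | python3 -m handwheel
echo '{"dx": [0, 0], "dy": [0, 0], "dz": [0.002, 0], "drx": [0, 0], "dry": [0, 0], "drz": [0, 0]}' | python3 -m handwheel
echo '{"dx": [0, 0], "dy": [0, 0], "dz": [0.002, 0], "drx": [0, 0], "dry": [0, 0], "drz": [0, 0]}' | python3 -m handwheel
echo '{"dx": [0, 0], "dy": [0, 0], "dz": [0.002, 0], "drx": [0, 0], "dry": [0, 0], "drz": [0, 0]}' | python3 -m handwheel|sed -n '1,2p;4p'
echo '{"dx": [0, 0], "dy": [0, 0], "dz": [0.002, 0], "drx": [0, 0], "dry": [0, 0], "drz": [0, 0]}' | python3 -m handwheel|sed -n '1,2p;4p'
```

```text
clock: 30.95
ee_pos: [0.5946, -0.2553, 0.0289]
ee_rot: [3.141, -0.001, -0.195]
force: [-0.6, -0.1, 0.2]
grip_width: 0.0005
finger_force: 0.0
clock: 31.2
ee_pos: [0.5945, -0.2553, 0.0268]
ee_rot: [3.141, -0.001, -0.195]
force: [-0.1, -0.3, 0.3]
grip_width: 0.0004
finger_force: 0.0
clock: 31.45
ee_pos: [0.5946, -0.2553, 0.0248]
ee_rot: [3.141, -0.001, -0.195]
force: [0.1, 1.2, 0.1]
grip_width: 0.0002
finger_force: 0.0
clock: 31.7
ee_pos: [0.5951, -0.2557, 0.0234]
force: [1.4, -1.0, 0.8]
clock: 31.95
ee_pos: [0.5942, -0.2551, 0.0205]
force: [0.9, 0.6, -0.2]
```

```bash
for i in 1; do echo '{"dx": [0, 0], "dy": [0, 0], "dz": [0.002, 0], "drx": [0, 0], "dry": [0, 0], "drz": [0, 0]}' | python3 -m handwheel|sed -n '2p;4p'
echo '{"dx": [0, 0], "dy": [0, 0], "dz": [0.002, 0], "drx": [0, 0], "dry": [0, 0], "drz": [0, 0]}' | python3 -m handwheel|sed -n '2p;4p'
echo '{"dx": [0, 0], "dy": [0, 0], "dz": [0.002, 0], "drx": [0, 0], "dry": [0, 0], "drz": [0, 0]}' | python3 -m handwheel|sed -n '2p;4p'
echo '{"dx": [0, 0], "dy": [0, 0], "dz": [0.002, 0], "drx": [0, 0], "dry": [0, 0], "drz": [0, 0]}' | python3 -m handwheel|sed -n '2p;4p'; done
```

```text
ee_pos: [0.595, -0.2549, 0.0192]
force: [-0.6, 0.9, 4.5]
ee_pos: [0.5945, -0.2553, 0.0167]
force: [0.5, 0.3, -0.0]
ee_pos: [0.5946, -0.2554, 0.0151]
force: [-2.3, 1.1, 3.5]
ee_pos: [0.5947, -0.2555, 0.015]
force: [-7.3, 2.8, 21.5]
```

```bash
echo '{"dx": [0, 0.03, 0, 0], "dy": [0, 0, 0, 0], "dz": [-0.012, 0, 0.006, 0], "drx": [0, 0, 0, 0], "dry": [0, 0, 0, 0], "drz": [0, 0, 0, 0]}' | python3 -m handwheel|sed -n '1,2p;4p'
echo '{"dx": [0, 0], "dy": [0, 0], "dz": [0.002, 0], "drx": [0, 0], "dry": [0, 0], "drz": [0, 0]}' | python3 -m handwheel|sed -n '2p;4p'
echo '{"dx": [0, 0], "dy": [0, 0], "dz": [0.002, 0], "drx": [0, 0], "dry": [0, 0], "drz": [0, 0]}' | python3 -m handwheel|sed -n '2p;4p'
echo '{"dx": [0, 0], "dy": [0, 0], "dz": [0.002, 0], "drx": [0, 0], "dry": [0, 0], "drz": [0, 0]}' | python3 -m handwheel|sed -n '2p;4p'
echo '{"dx": [0, -0.06, 0, 0], "dy": [0, 0, 0, 0], "dz": [-0.012, 0, 0.006, 0], "drx": [0, 0, 0, 0], "dry": [0, 0, 0, 0], "drz": [0, 0, 0, 0]}' | python3 -m handwheel|sed -n '1,2p;4p'
echo '{"dx": [0, 0], "dy": [0, 0], "dz": [0.002, 0], "drx": [0, 0], "dry": [0, 0], "drz": [0, 0]}' | python3 -m handwheel|sed -n '2p;4p'
echo '{"dx": [0, 0], "dy": [0, 0], "dz": [0.002, 0], "drx": [0, 0], "dry": [0, 0], "drz": [0, 0]}' | python3 -m handwheel|sed -n '2p;4p'
echo '{"dx": [0, 0], "dy": [0, 0], "dz": [0.002, 0], "drx": [0, 0], "dry": [0, 0], "drz": [0, 0]}' | python3 -m handwheel|sed -n '2p;4p'
```

```text
clock: 33.45
ee_pos: [0.6228, -0.2609, 0.0179]
force: [0.1, 0.3, -1.0]
ee_pos: [0.6235, -0.2611, 0.0169]
force: [0.1, -0.0, -0.2]
ee_pos: [0.6241, -0.2612, 0.0152]
force: [0.9, -0.8, 1.3]
ee_pos: [0.6242, -0.2612, 0.015]
force: [-6.5, 3.1, 17.3]
clock: 34.7
ee_pos: [0.5656, -0.2497, 0.0192]
force: [1.0, -0.4, -0.2]
ee_pos: [0.5663, -0.2496, 0.017]
force: [-0.5, 0.8, -0.2]
ee_pos: [0.5659, -0.2496, 0.0151]
force: [1.3, -0.6, 1.7]
ee_pos: [0.566, -0.2496, 0.0149]
force: [-4.7, 2.9, 19.9]
```

The carrier is firm at the same height (TCP z = 0.015) at the back, centre and front, so it is probably home. Backing off to check with the camera.

```bash
echo '{"dx": [0, -0.01, -0.05, 0, 0], "dy": [0, 0, 0, 0, 0], "dz": [-0.03, -0.05, -0.033, 0, 0], "drx": [0, 0, 0, 0, 0], "dry": [0, 0, 0, 0, 0], "drz": [0, 0, 0, 0, 0]}' | python3 -m handwheel|sed -n '1,2p'
python3 - <<'E'
from h import *
import pickle
from scipy.optimize import least_squares
o=robot.get_obs();print(o["ee_pos"],o["ee_rot"],o["force"])
def screws(c,z):
    g=c["im"].astype(np.float32).mean(2); Rs=Ro.from_euler('z',SY).as_matrix(); out=[]
    for x in (-.0428,.0428):
        P=np.r_[S0,0]+Rs@[x,0,z]; q=proj(c,[P])[0].round().astype(int); a,b=q[0]-14,max(q[1]-14,0)
        w=g[b:q[1]+15,a:q[0]+15]; m=(w<110).astype(np.uint8); n,l,s,ce=cv2.connectedComponentsWithStats(m)
        k=1+s[1:,4].argmax(); out.append(ce[k]+[a,b])
    return np.array(out)
for c in (pickle.load(open("nest.pkl","rb")),cap("wrist")):
    s=screws(c,.06); f=lambda z:np.linalg.norm(np.subtract(*onz(c,s,z)))
    zz=np.linspace(.03,.08,501); z=zz[np.argmin([abs(f(v)-.0855) for v in zz])]
    X=onz(c,s,.053);print(s.round(1),"sep at .063/.053",round(f(.063),4),round(f(.053),4),"mid in nest",infr(S0,SY,X.mean(0)).round(4))
G=c["im"].astype(np.float32).mean(2)
for r in cv2.resize(G[0:170,200:440],(120,45),interpolation=cv2.INTER_AREA): print(''.join(" .:-=+*#%@"[int(np.clip((235-v)/18,0,9))] for v in r))
E
```

```text
clock: 36.08
ee_pos: [0.5065, -0.2378, 0.126]
[ 0.50653397 -0.23784919  0.125989  ] [ 3.14113522e+00 -1.98667176e-03 -1.95233504e-01] [-0.18900713 -0.52919896  0.77543003]
[[316.  150. ]
 [316.9  21.6]] sep at .063/.053 0.0993 0.1031 mid in nest [-0.0013  0.0001  0.053 ]
[[316.  154.5]
 [315.8  28.3]] sep at .063/.053 0.0976 0.1014 mid in nest [-0.0009 -0.0001  0.053 ]
+#%@%%@@@@@@@@@@@@@@@@@@@@@@@@@@@@@@@@@@@@@@@@@@@@@@@@@@@@@@@@@@@@@@@@@@@@@@@@@@@@@@@@@@@@@@@@@@@@@@@@@@@@@@@@@@@%*=====
===*%@@@@@@@@@@@@@@@@@@@@@@@@@@@@@@@@@@@@@@@@@@@@@@@@@@@@@@@@@@@@@@@@@@@@@@@@@@@@@@@@@@@@@@@@@@@@@@@@@@@@@@@@@@#+=======
=====*%@@@@@@@@@@@@@@@@@@@@@@@@@@@@@@@@@@@@@@@@@@@@@@@@@@@@@@@@@@@@@@@@@@@@@@@@@@@@@@@@@@@@@@@@@@@@@@@@@@@@@%#+=========
=====+-=#**++-=**+=+*#%#**###*++##**++=-***++-+**++=-***+=--**+==-=**+==-+**+=--**+++-+**++=*#%#*===-+**=+-:::==========
======:::::::::::::==+++::-:::::::::::::::::::::::::::::::::::::::::::::::::::::::::::::::::=+++-::::::::::::.==========
======:::::::::::::-===++++*#**++*##*****#************+*********+**********#*+*++***++++**++++++-:::::::::::::==========
==
[... 4016 characters left out ...]
===%*+==+===+##**************#*****#*************##%%=+====++%@*++++:::.#@@%::::===============
===-+%%%%#%-:::*%@*.::::====%*--------@@##################################@@@@-------=%@*+++=::::=%@+::::===============
++#####%#%%=::::::::::::====##-==--=--%%%%###%%##%%%##%%%####################@-------=%@+++*-:::::::::::-===============
%%%%%%%%%%%+::::::::::::====#@@@@@@@@@@@@@@@@@@@@@@@@@@@@@@################%@@@@@@@@@@@@*++*-:::::::::::-===============
%%%%%%%%%%%#+*******####%@@@@@@@@@@@@@@@@@@@@@@@@@@@@@@@@@@@@@%%@@@@%@@@%%@@@@@@@@@@@@@@@###*****--------===============
##%%%%%%%%%%%%%%%%%%@@@@@@@@@@@@@@@@@@@@@@@@@@@@@@@@@@@@@@@@@@@@@@@@@@@@@@@@@@@@@@@@@@@@%%%%%%%%+=======================
```

```bash
echo '{"dx": [0.04, 0.05, 0, 0, 0], "dy": [-0.012, -0.013, 0, 0, 0], "dz": [0.03, 0.05, 0.024, 0.002, 0], "drx": [0, 0, 0, 0, 0], "dry": [0, 0, 0, 0, 0], "drz": [0, 0, 0, 0, 0]}' | python3 -m handwheel|sed -n '1,2p;4p'
echo '{"dx": [0, 0], "dy": [0, 0], "dz": [0.002, 0], "drx": [0, 0], "dry": [0, 0], "drz": [0, 0]}' | python3 -m handwheel|sed -n '2p;4p'
echo '{"dx": [0, 0], "dy": [0, 0], "dz": [0.002, 0], "drx": [0, 0], "dry": [0, 0], "drz": [0, 0]}' | python3 -m handwheel|sed -n '2p;4p'
echo '{"dx": [0, 0], "dy": [0, 0], "dz": [0.002, 0], "drx": [0, 0], "dry": [0, 0], "drz": [0, 0]}' | python3 -m handwheel|sed -n '2p;4p'
```

```text
clock: 36.75
ee_pos: [0.5928, -0.2315, 0.0266]
force: [-0.1, -0.1, 0.6]
ee_pos: [0.5931, -0.2315, 0.0256]
force: [0.8, 0.4, 0.0]
ee_pos: [0.5927, -0.2313, 0.0227]
force: [-0.7, 0.2, -0.5]
ee_pos: [0.5926, -0.2312, 0.0203]
force: [0.4, -0.5, -0.7]
```

```bash
echo '{"dx": [0, 0], "dy": [0, 0], "dz": [0.0025, 0], "drx": [0, 0], "dry": [0, 0], "drz": [0, 0]}' | python3 -m handwheel|sed -n '2p;4p'
echo '{"dx": [0, 0], "dy": [0, 0], "dz": [0.002, 0], "drx": [0, 0], "dry": [0, 0], "drz": [0, 0]}' | python3 -m handwheel|sed -n '2p;4p'
echo '{"dx": [0, 0], "dy": [0, 0], "dz": [0.002, 0], "drx": [0, 0], "dry": [0, 0], "drz": [0, 0]}' | python3 -m handwheel|sed -n '2p;4p'
echo '{"dx": [0, 0, 0, 0], "dy": [0, 0.05, 0, 0], "dz": [-0.012, 0, 0.008, 0], "drx": [0, 0, 0, 0], "dry": [0, 0, 0, 0], "drz": [0, 0, 0, 0]}' | python3 -m handwheel|sed -n '1,2p;4p'
echo '{"dx": [0, 0], "dy": [0, 0], "dz": [0.002, 0], "drx": [0, 0], "dry": [0, 0], "drz": [0, 0]}' | python3 -m handwheel|sed -n '2p;4p'
echo '{"dx": [0, 0], "dy": [0, 0], "dz": [0.002, 0], "drx": [0, 0], "dry": [0, 0], "drz": [0, 0]}' | python3 -m handwheel|sed -n '2p;4p'
```

```text
ee_pos: [0.5926, -0.2311, 0.0178]
force: [0.1, 0.4, 0.3]
ee_pos: [0.5926, -0.2312, 0.0158]
force: [-0.7, -0.6, 0.8]
ee_pos: [0.593, -0.2313, 0.0151]
force: [-4.1, 0.5, 10.8]
clock: 38.75
ee_pos: [0.5826, -0.2801, 0.0177]
force: [-0.2, 0.9, 0.4]
ee_pos: [0.5835, -0.2791, 0.0161]
force: [-0.9, 0.0, 0.4]
ee_pos: [0.5837, -0.2796, 0.0151]
force: [-2.8, 2.4, 9.2]
```

```bash
echo '{"dx": [0, -0.04, -0.05, 0, 0], "dy": [-0.01, -0.015, 0, 0, 0], "dz": [-0.03, -0.05, -0.03, 0, 0], "drx": [0, 0, 0, 0, 0], "dry": [0, 0, 0, 0, 0], "drz": [0, 0, 0, 0, 0]}' | python3 -m handwheel|sed -n '1,2p;4p'
python3 - <<'E'
from h import *
import pickle
def sc(c,guess):
    g=c["im"].astype(np.float32).mean(2);out=[]
    for x,y in guess:
        x,y=int(x),int(y);w=g[y-6:y+7,x-6:x+7]; k=np.clip(150-w,0,None); Y,X=np.mgrid[-6:7,-6:7]; out.append((x+(k*X).sum()/k.sum(),y+(k*Y).sum()/k.sum()))
    return np.array(out)
Rs=Ro.from_euler('z',SY).as_matrix()
for n,c,z0 in (("rest",pickle.load(open("nest.pkl","rb")),.063),("now",cap("wrist"),.053)):
    g=proj(c,[np.r_[S0,0]+Rs@[x,0,z0] for x in (-.044,.042)]).round(); s=sc(c,g); s=sc(c,s.round())
    print(n,g.tolist(),s.round(1).tolist(),[(z,round(float(np.linalg.norm(np.subtract(*onz(c,s,z)))),4)) for z in (.063,.053)], infr(S0,SY,onz(c,s,z0).mean(0)).round(4))
o=robot.get_obs();print(o["ee_pos"],o["force"])
E
```

```text
clock: 39.88
ee_pos: [0.5019, -0.2393, 0.1218]
force: [0.6, -0.0, -1.1]
rest [[316.0, 141.0], [317.0, 30.0]] [[315.9, 145.8], [317.2, 27.9]] [(0.063, 0.0913), (0.053, 0.0948)] [-0.002 -0.     0.063]
now [[313.0, 142.0], [313.0, 32.0]] [[313.1, 145.5], [312.3, 27.3]] [(0.063, 0.0892), (0.053, 0.0927)] [-0.0009  0.0001  0.053 ]
[ 0.50197351 -0.23923273  0.1212095 ] [-0.07170093  0.53064665  0.90584101]
```

Run:
```python
from h import *
import pickle
Rs=Ro.from_euler('z',SY).as_matrix()
for n,c,z0 in (("rest",pickle.load(open("nest.pkl","rb")),.063),("now",cap("wrist"),.053)):
    G=c["im"].astype(np.float32).mean(2);s=[]
    for x,y in proj(c,[np.r_[S0,0]+Rs@[x,0,z0] for x in (-.044,.042)]).round().astype(int):
        w=(G[y-9:y+10,x-9:x+10]<105).astype(np.uint8); nn,l,st,ce=cv2.connectedComponentsWithStats(w)
        k=[i for i in range(1,nn) if 4<=st[i,4]<=40 and st[i,2]<9 and st[i,3]<9]; s.append(ce[k[0]]+[x-9,y-9])
    s=np.array(s); print(n,s.round(1).tolist(),[(z,round(float(np.linalg.norm(np.subtract(*onz(c,s,z)))),4)) for z in (.063,.053)],infr(S0,SY,onz(c,s,z0).mean(0)).round(4))
```

```text
rest [[316.4, 140.4], [316.8, 29.0]] [(0.063, 0.0859), (0.053, 0.0892)] [-0.0002 -0.      0.063 ]
now [[313.4, 139.4], [315.0, 23.0]] [(0.063, 0.087), (0.053, 0.0904)] [ 0.0032 -0.0009  0.053 ]
```

Run:
```python
from h import *
c=cap("wrist");G=c["im"].astype(np.float32).mean(2)
Rs=Ro.from_euler('z',SY).as_matrix()
S=[]
for x,y in proj(c,[np.r_[S0,0]+Rs@[x,0,.053] for x in (-.044,.042)]).round().astype(int):
    w=(G[y-9:y+10,x-9:x+10]<105).astype(np.uint8); nn,l,st,ce=cv2.connectedComponentsWithStats(w)
    k=min(range(1,nn),key=lambda i:abs(st[i,2]-st[i,3])+abs(st[i,4]-16)); print([(st[i].tolist(),(ce[i]+[x-9,y-9]).round(1).tolist()) for i in range(1,nn)]); S.append(ce[k]+[x-9,y-9])
print([(z,round(float(np.linalg.norm(np.subtract(*onz(c,S,z)))),4)) for z in (.063,.053)],infr(S0,SY,onz(c,S,.053).mean(0)).round(4))
```

```text
[([8, 4, 4, 5, 15], [313.5, 139.1]), ([0, 11, 19, 8, 134], [313.0, 148.0])]
[([7, 4, 4, 5, 17], [312.6, 28.9])]
[(0.063, 0.0825), (0.053, 0.0858)] [0.001 0.    0.053]
```

The screw spacing matches the home height (85.8 mm at z = 53 mm, against 85.9 mm measured at rest height), and the centre is within 1 mm of the nest. Handing in.

```bash
python3 -c "
from bench import robot
print(robot.close_job())"
```

```text
the job is handed in; nothing more can be done
None
```

I handed the job in at about 40 s of the 64 s: by camera and touch checks the carrier is home, level and within about 1 mm of the nest's centre, and the lifter lies flat on the bench. I did not re-check the bystanders' positions, and no verdict came back.

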